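Pin and clip the hold-down bar of an instrument cradle

TASK

Secure the instrument for moving the trolley: lower the yellow hold-down bar until its eye lies between the blue clevis ears, then slide the clevis pin fully home through both ears and the eye, its red head block upright between the yellow keepers. Then push the R-clip's straight leg through the slanting cross-hole in the pin's end until its bent leg has snapped over the pin, and let go. Leave the wash bottle, beaker and screwdriver where they are.

Things in the scene. Friction and masses are not known exactly. Their poses are not given: they have to be found in the camera images.
- dock: Fixed instrument cradle: base 330 x 170 x 12 mm, grey instrument (x 55..185, y +-70, top at z 70), blue clevis at one end, hinge post at the other. Origin: on the table under the clevis middle; x along the bar from clevis to hinge, y the clevis axis, z up. Ears: upright plates 38 mm square, 9 thick, at y 9..18 and -18..-9, centred on the axis at x 0, z 90; round holes 23 mm.
- clevis_seat (a point): On the clevis axis at the outer face of the +y ear (dock x 0, y 18, z 90 mm): the pin's origin lies here when home. Axes as the dock. The pin enters from +y, moving to -y. Two yellow keepers stand out 16 mm from this face (dock y 18..34), z 68..98 mm, with a 29 mm gap in x centred on the axis, for the pin's head block.
- bar (a joint): Angle (rad) of the yellow bar (24 wide, 10 mm thick, 0.3 kg) about the dock's y, hinged at dock x 230, z 90 mm. 0 = level, on its stop, eye in line with the ears; larger = clevis end raised. Friction keeps it where it is left; it is pushed down from above with about 2 to 5 N. Its top face is 5 mm above the hinge-to-eye line.
- bar_eye (a point): Centre of the eye at the bar's free end, 230 mm from the hinge: a plate 12 mm thick and 38 mm square with a 23 mm hole along the dock's y.
- pin_stand: White plastic rest fixed to the table holding the pin, 70 x 135 x 12 mm base with low cheeks (38 mm high) beside the pin's head and a saddle under the shaft. Origin: underside centre; y as the resting pin's y.
- pin: Clevis pin, 0.13 kg, level in its rest. Origin on its axis where the shaft leaves the red head. Shaft 20 mm thick, 72 mm towards -y, then a taper to 10 mm (tip y -86). Head, y 0..26: block 26 mm wide in x, z -22..8, meets the ear when home; blade above it 12 mm thick in x, to z 50 (z up): pinch the blade across x, TCP at about y 14, z 42, and lift straight up.
- pin_hole (a point): Centre of the square cross-hole (8 x 8 mm) through the pin at pin y -60 mm. z is the hole's axis: the pin's z leaned 35 degrees towards the pin's -x; x is the pin's x turned up 35 degrees; y is the pin's. With the pin home the hole is 24 mm outside the -y ear; the clip goes in along -z of this point, that is down and towards the instrument.
- clip_stand: White open bridge fixed to the table, 70 x 50 mm, top plate 10 mm thick with its top at z 58, legs at both x ends. A slot 29 (x) x 8 mm (y) through the middle of the plate holds the clip upright, its tab resting on the plate. Origin: underside centre. The clip's z is up and its x is the stand's x; lift it straight up by 60 mm or more.
- clip: R-clip, 5 mm wire, orange tab, 0.06 kg. Origin on the straight leg where the pin's centre lies once clipped. Leg to z -30 (3 mm point). Bent leg on +x: x 8 at z 11, 13 around the pin, 8.6 at z -11, flared to 15 at z -23. Tab: x -7..19, 14 mm thick in y, z 24..62; pinch across y, TCP at x 6, z 54. Seated: origin at pin_hole, axes as pin_hole, bent leg on the upper side.
- clip_spring (a joint): Angle (rad) by which the clip's bent leg is sprung outwards: 0 = relaxed (also when snapped home on the pin), about 0.03 to 0.1 while it rides over the pin. Pushing it over takes about 2 to 10 N along the leg; it is over the waist once the clip's origin is within about 8 mm of the pin's centre.
- wash_bottle: White wash bottle standing, 60 mm diameter, 150 mm high; bystander. Origin: underside centre.
- beaker: Glass beaker standing, 70 mm diameter, 80 mm high; bystander. Origin: underside centre.
- screwdriver: Screwdriver lying on the table, bystander. Origin under the tool, x along it towards the tip.

How it is judged (in metres and radians):
On the way, in this order (a step that is already met when the one before it is completed fails the run):
1. the bar is lowered onto its stop (value of joint bar below 0.05 rad), for 0.2 s.
2. the pin is fully home through both ears and the lowered bar's eye, head upright (value of joint bar below 0.05 rad and distance between pin and clevis_seat below 0.006 m and angle between the y axis of pin and the y axis of dock, either way round below 0.12 rad and angle between the z axis of pin and the z axis of dock, either way round below 0.2 rad), for 0.2 s.
At the end, for the whole second after the job is handed in: Bar down (under 0.05 rad); pin home (origin within 6 mm of clevis_seat, axis within 0.12 rad, head upright within 0.2); clip on (origin within 8 mm of pin_hole, z within 0.3 rad and x within 0.35 of the hole's, either way), bent leg sprung back (under 0.03 rad); pin and clip at rest (all of step 2 and distance between clip and pin_hole below 0.008 m and angle between the z axis of clip and the z axis of pin_hole, either way round below 0.3 rad and angle between the x axis of clip and the x axis of pin_hole, either way round below 0.35 rad and value of joint clip_spring below 0.03 rad and linear speed of each of pin, clip below 0.02 m/s); the robot touches nothing.
It fails at once if the wash bottle is moved more than 3 cm (distance of wash_bottle from where it was at the start of the episode above 0.03 m).
It fails at once if the beaker is moved more than 3 cm (distance of beaker from where it was at the start of the episode above 0.03 m).
It fails at once if the screwdriver is moved more than 3 cm (distance of screwdriver from where it was at the start of the episode above 0.03 m).
It also fails if it takes over 69 s, if anything falls off the work surface, if the arm or the gripper's body presses on something with over 40 N, if the wrist force passes 120 N, or if a joint passes its speed limit or range.

ROBOT

A 6-joint arm with a two-finger parallel gripper is mounted at the origin on the work surface. World frame = base frame: x ahead of the robot, y to its left, z up, the work surface at z = 0. Lengths are in m, angles in degrees, forces in N, time in s.
With the tool pointing down it reaches from about 0.35 to 0.875 m from the base axis. Payload 4.2 kg.
Tool frame: the origin (TCP) lies between the finger pads, 19 mm behind the fingertips; this is the grasp point; z points along the fingers, y is the line along which they close (so a half turn about z gives the same grasp; the last joint's range is limited). The gripper opens to 87 mm and grips with 3 to 60 N. Pads are 19 mm wide; open, the fingers measure 117 mm over their backs; the gripper's body (75 mm by 190 mm) begins 51 mm behind the grasp point.
Start: joints at [-53.996, 22.042, 0.453, 0, -68.411, -14.817], TCP at [0.226, -0.583, 0.241] pointing down, gripper open.
Joint ranges: [-179.83, 179.83], [-69.29, 118.12], [-61.27, 80.66], [-181.25, 117.63], [-171.15, -9.14], [-177.46, 177.46]. Speed limits (degrees/s): [159.86, 159.86, 180, 180, 180, 180].

INTERFACE

Orientations are given as a 3x3 rotation matrix whose columns are the frame's x, y, z axes.
In Python, from station import r gives the robot as it stands.
- The arm moves only by the tool servo_tool, never from a script. Its argument "targets" is a list of rows, each a list of 5 numbers: the shift along the world's x, y, z in units of 30 mm (1.0 is 30 mm), then the turn about the world's z in rad, then the finger opening in mm, from 0 to 87. In form: [[x, y, z, turn, gripper], ...]. A call has exactly 5 rows; each row is the pose to reach, as a shift and turn from the pose commanded when the call began; what a row does not reach only later rows make up. A row lasts 1/12 s, in which the tool goes at most 41.7 mm and 7.16 degrees, less where a joint would pass 70% of its speed; a pose out of reach is approached as far as the arm can. A call with a gripper value outside its range is refused whole. The fingers move at their own pace and stop on an object; the grip force is fixed at half the most. Time passes only in rows, so rows that repeat a pose let the fingers close, or fill a call up. It gives the time, the measured TCP pose, the force, the opening and the grip force at its end, in the units of the state.
- r.sense(): the state, without advancing time (a new reading comes with each control period).
- r.capture(name): name is "scene" or "top" or "wrist"; returns a dict with "pixels" (400x640x3 uint8, red, green, blue), "fx", "fy", "cx", "cy" (pixels), "world_from_camera" (4x4, takes a point from camera to world coordinates). Camera axes: x right, y down, z forward; pixel columns grow to the right and rows downward; lengths in m; the calibration is good to about 2 mm. A picture is of the moment at which its call begins. There is no depth.
- r.finish_job(): hands the job in; it is judged then, once.
The state is a dict: "time_s": time; "joints": joint angles; "joint_velocities": joint speeds; "effort": joint torques, N m; "tcp_pos": TCP position; "ee_rot": TCP orientation; "wrist_force": force on the tool from outside, world axes, zero at the start; "moment": the same for the moment, N m; "gripper_width": opening from 0.0 (shut) to 1.0 (fully open); "gripper_force": force on a finger pad.
Only numpy, scipy, OpenCV 4.12 (cv2) and the standard library are available. Lean on these libraries where they do the work, as an engineer would, in place of code of your own. Each camera call takes 0.05 s, during which the arm holds its last target. There are 200 camera calls.

## Working session

There is one attempt and no reset: what is moved stays moved. The work goes in short steps, Python scripts to look and compute and a tool call to move; the robot and the scene stay as the last step left them, time stands still between calls to the robot, and variables do not carry over. Pictures are saved under pics/ and viewed, at most 10 in all, crops included, and the job is handed in when it is done.

Besides the shell and the picture viewer there is one more tool, called as name([rows], argument=value, ...), one row to a line, values as JSON. servo_tool: Moves the arm, as the interface text tells. Its arguments: {"type":"object","properties":{"targets":{"type":"array","items":{"type":"array","items":{"type":"number"}}}},"required":["targets"]}

```bash
mkdir -p pics; ls; python3 - <<'E'
from station import r
import cv2,json
for n in("scene","top"):
    c=r.capture(n); cv2.imwrite(f"pics/{n}0.png",c["pixels"][:,:,::-1]); print(n,c["fx"],c["fy"],c["cx"],c["cy"],c["world_from_camera"])
s=r.sense();print(s)
E
```

```text
pics
scene 394.19717548544276 394.19717548544276 314.2672522547928 197.1545425781801 [[ 0.81706361  0.30876061 -0.48690239  1.02522412]
 [ 0.57654405 -0.44049564  0.68815736 -0.60327546]
 [-0.0020025  -0.84298901 -0.53792705  0.57383914]
 [ 0.          0.          0.          1.        ]]
top 413.64392420795815 413.64392420795815 321.46144458431723 209.9743943786795 [[-7.62829683e-04 -9.94769504e-01  1.02142313e-01  4.64060816e-01]
 [-9.99836866e-01  2.60198210e-03  1.78737601e-02  7.27473978e-03]
 [-1.80460440e-02 -1.02112016e-01 -9.94609208e-01  1.31473248e+00]
 [ 0.00000000e+00  0.00000000e+00  0.00000000e+00  1.00000000e+00]]
{'time_s': 0.1, 'joints': array([-5.39960987e+01,  2.20852455e+01,  3.89184507e-01, -2.37975369e-02,
       -6.84129826e+01, -1.48169219e+01]), 'joint_velocities': array([ 0.09674416, -0.0270079 ,  0.18800904,  0.09582645,  0.08693696,
        0.02823648]), 'effort': array([-1.08552194e-03, -3.91689384e+01,  1.87934107e+01,  4.23192412e+00,
        1.34747013e-02, -6.14810074e-05]), 'tcp_pos': array([ 0.22571868, -0.58228407,  0.24029537]), 'ee_rot': array([[-9.32461261e-01, -3.61269078e-01, -8.06304111e-04],
       [-3.61269959e-01,  9.32459595e-01,  1.76662671e-03],
       [ 1.13618402e-04,  1.93860443e-03, -9.99998114e-01]]), 'wrist_force': array([-0.47627111, -0.22927927,  0.5712675 ]), 'moment': array([-0.00842277, -0.01543053,  0.0390081 ]), 'gripper_force': 0.0, 'gripper_width': 0.999723755905961}
```

View pics/top0.png

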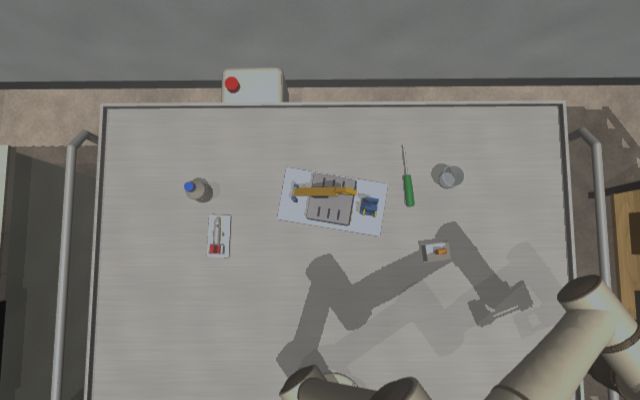

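View pics/scene0.png

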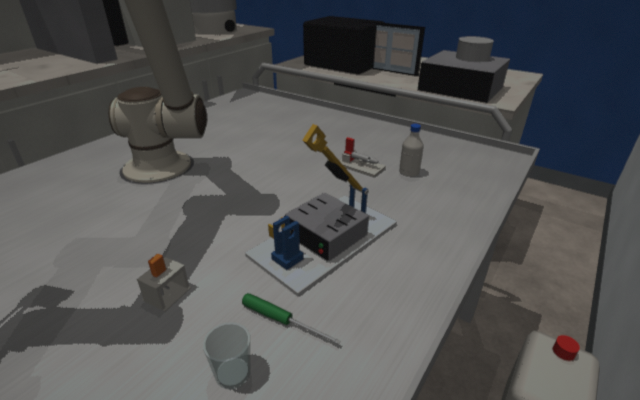

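The top view shows the dock (base corners about (288,167), (388,184), (380,236), (277,219)). The pin stand is near (218,236) with its red head at the bottom, (217,249). The clip stand is near (434,250), and the bystanders are well clear. The scene view shows the bar raised, with the eye at (315,137).

```bash
cat > h.py <<'E'
import numpy as np, cv2
from station import r
def ray(c,u,v):
    T=c["world_from_camera"]; d=T[:3,:3]@np.array([(u-c["cx"])/c["fx"],(v-c["cy"])/c["fy"],1]); return T[:3,3],d
def at(c,u,v,z):
    o,d=ray(c,u,v); return o+d*(z-o[2])/d[2]
def proj(c,p):
    T=c["world_from_camera"]; q=T[:3,:3].T@(np.array(p)-T[:3,3]); return np.array([c["fx"]*q[0]/q[2]+c["cx"],c["fy"]*q[1]/q[2]+c["cy"]])
def save(c,f,box=None,s=1):
    im=c["pixels"][:,:,::-1]
    if box: im=im[box[1]:box[3],box[0]:box[2]]
    cv2.imwrite(f,cv2.resize(im,None,fx=s,fy=s,interpolation=cv2.INTER_CUBIC))
E
python3 - <<'E'
from h import *
np.set_printoptions(precision=4,suppress=True)
c=r.capture("top")
D=np.array([at(c,*p,.012)[:2] for p in[(288,167),(388,184),(380,236),(277,219)]]);print(D,D.mean(0))
P=np.array([at(c,*p,.012)[:2] for p in[(209,214),(231,215),(229,258),(207,257)]]);print(P,P.mean(0))
for p in[(217,249)]: print("head",at(c,*p,.1))
print("tab",at(c,440,251,.12),"stand",at(c,434,251,.058))
w=r.capture("wrist");s=r.sense()
T=np.eye(4);T[:3,:3]=s["ee_rot"];T[:3,3]=s["tcp_pos"];print(np.linalg.inv(T)@w["world_from_camera"],w["fx"],w["cx"],w["cy"])
save(c,"pics/topc.png",(180,140,470,280),2.7)
E
```

```text
[[ 0.7366  0.1379]
 [ 0.6803 -0.1809]
 [ 0.5153 -0.153 ]
 [ 0.5695  0.1715]] [ 0.6254 -0.0061]
[[0.5859 0.3883]
 [0.5826 0.318 ]
 [0.4469 0.3213]
 [0.4501 0.3909]] [0.5164 0.3546]
head [0.4744 0.3361 0.1   ]
tab [ 0.4679 -0.3102  0.12  ] stand [ 0.4681 -0.3087  0.058 ]
[[ 0.0004 -0.9551 -0.2964  0.0825]
 [ 1.      0.0002  0.0005  0.0007]
 [-0.0004 -0.2964  0.9551 -0.1431]
 [ 0.      0.      0.      1.    ]] 335.7142758067984 323.3434205725335 194.5740210301647
```

View pics/topc.png

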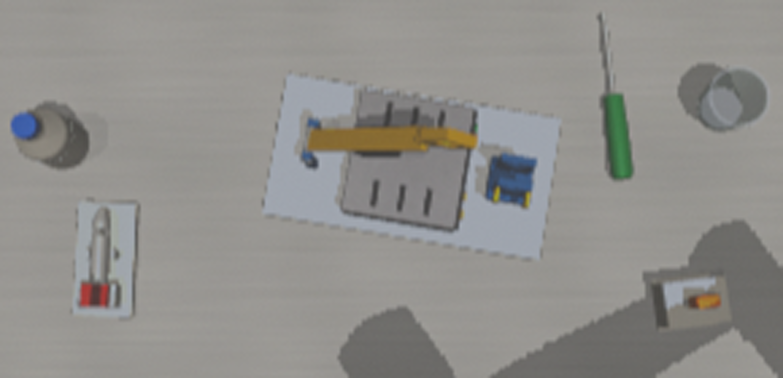

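The enlarged crop shows the dock x axis at about 80° in the world and the pin stand nearly aligned with world x. The clip tab is on the stand at crop (705,300). I'll fly over the clip stand to look at it from close by.

servo_tool([
  [0.8,1,0,0.12,87],
  [1.65,2,0,0.24,87],
  [2.5,3,0,0.36,87],
  [3.35,4,0,0.48,87],
  [4.2,5,0,0.6,87],
])

```text
time_s: 0.62
tcp_pos: [0.3526, -0.4312, 0.2411]
ee_rot: [[-0.561, -0.828, -0.0], [-0.828, 0.561, 0.0], [-0.0, 0.0, -1.0]]
wrist_force: [1.5, -0.6, 0.3]
gripper_width: 0.998
gripper_force: 0.0
```

servo_tool([
  [0.85,1,0,0.12,60],
  [1.7,2,0,0.24,60],
  [2.55,3,0,0.36,40],
  [3.4,3.8,0,0.48,40],
  [3.6,3.8,0,0.6,40],
])

```text
time_s: 1.03
tcp_pos: [0.4629, -0.3151, 0.2413]
ee_rot: [[0.01, -1.0, 0.001], [-1.0, -0.01, 0.0], [-0.0, -0.001, -1.0]]
wrist_force: [0.3, -0.5, -0.4]
gripper_width: 0.703
gripper_force: 0.0
```

```bash
python3 - <<'E'
from h import *
np.set_printoptions(precision=4,suppress=True)
w=r.capture("wrist");s=r.sense();print(s["tcp_pos"],s["ee_rot"],s["joints"],s["time_s"])
np.savez("w1.npz",**w)
print(proj(w,[.468,-.31,.088]))
save(w,"pics/w1.png",None,1.25)
E
```

```text
[ 0.4628 -0.3166  0.2411] [[ 0.0137 -0.9999  0.0009]
 [-0.9999 -0.0137 -0.0003]
 [ 0.0003 -0.0009 -1.    ]] [-17.8163  15.7737  -8.7915   0.0006 -65.3823  18.5993] 1.0833
[316.8965 188.7283]
```

View pics/w1.png

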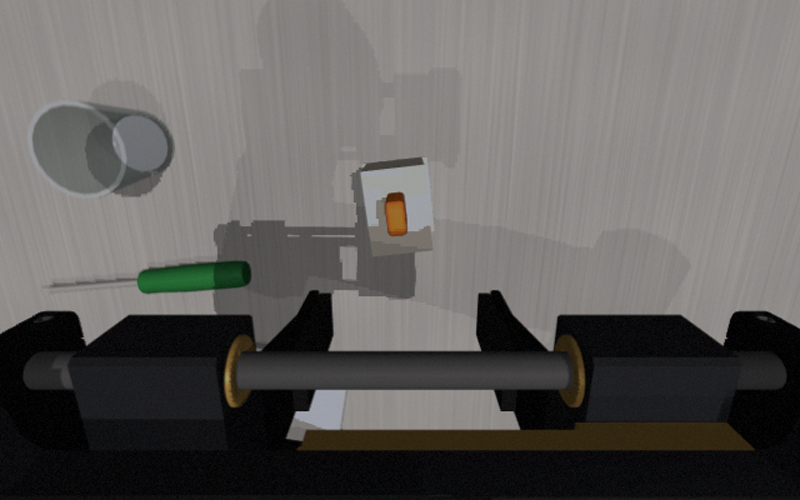

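The wrist view shows the clip tab top face centred at about (397,220) in the ×1.25 picture. The stand top's corners are about (360,170), (427,164), (432,250), (370,256).

```bash
python3 - <<'E'
from h import *
np.set_printoptions(precision=4,suppress=True)
w=dict(np.load("w1.npz"))
print("tab top",[at(w,u/1.25,v/1.25,.096)[:2] for u,v in[(388,206),(404,205),(407,235),(391,236)]])
print("stand",[at(w,u/1.25,v/1.25,.058)[:2] for u,v in[(359,171),(427,164),(432,250),(371,256)]])
c=r.capture("scene")
im=c["pixels"][:,:,::-1]
a=cv2.resize(im[240:320,125:205],(400,400),interpolation=cv2.INTER_CUBIC)
b=cv2.resize(im[115:275,240:400],(400,400),interpolation=cv2.INTER_CUBIC)
cv2.imwrite("pics/s1.png",np.clip(np.hstack([a,b])*1.6,0,255))
E
```

```text
tab top [array([ 0.4737, -0.3341]), array([ 0.4625, -0.335 ]), array([ 0.4601, -0.3131]), array([ 0.4715, -0.3122])]
stand [array([ 0.4975, -0.3532]), array([ 0.445 , -0.3592]), array([ 0.4391, -0.2895]), array([ 0.4891, -0.2838])][ WARN:0@2.739] global loadsave.cpp:1063 imwrite_ Unsupported depth image for selected encoder is fallbacked to CV_8U.
```

View pics/s1.png

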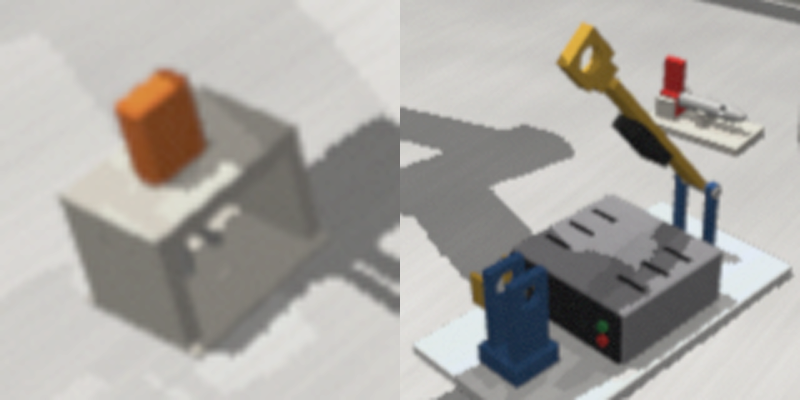

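The scene crop shows the bar raised at about 45° with a black pad beneath it. The clip stand is open on the +x side, but I can't clearly make out the clip legs inside it. Next I'll go over the clevis.

servo_tool([
  [0.5,0.6,1,-0.04,0],
  [1.3,1.6,1.8,-0.08,0],
  [2.1,2.6,2.6,-0.12,0],
  [2.9,3.6,3.2,-0.16,0],
  [3.7,4.6,3.6,-0.19,0],
])

```text
time_s: 1.55
tcp_pos: [0.5671, -0.1858, 0.3496]
ee_rot: [[-0.198, -0.98, 0.003], [-0.98, 0.198, -0.001], [0.0, -0.003, -1.0]]
wrist_force: [0.6, 0.3, 0.0]
gripper_width: 0.229
gripper_force: 0.0
```

servo_tool([
  [0.8,1.0,0,0,0],
  [1.2,1.6,0,0,0],
  [1.2,1.6,0,0,0],
  [1.2,1.6,0,0,0],
  [1.2,1.6,0,0,0],
])

```text
time_s: 1.97
tcp_pos: [0.6023, -0.1387, 0.3469]
ee_rot: [[-0.193, -0.981, -0.001], [-0.981, 0.193, -0.0], [0.0, 0.001, -1.0]]
wrist_force: [0.8, -0.1, 0.5]
gripper_width: 0.005
gripper_force: 0.0
```

```bash
python3 - <<'E'
from h import *
np.set_printoptions(precision=4,suppress=True)
w=r.capture("wrist");s=r.sense();print(s["tcp_pos"],s["ee_rot"][:,1],s["joints"],s["time_s"])
np.savez("w2.npz",**w)
c=r.capture("top");print("ears",at(c,370,206.7,.109),"hinge",at(c,180+310/2.7,140+142/2.7,.095))
save(w,"pics/w2.png",None,1.25)
E
```

```text
[ 0.6022 -0.1389  0.3471] [-0.9812  0.1929  0.0006] [  1.9987  18.559   10.209    0.0098 -81.6847 -13.1233] 2.0167
ears [ 0.5971 -0.1132  0.109 ] hinge [0.6416 0.1086 0.095 ]
```

View pics/w2.png

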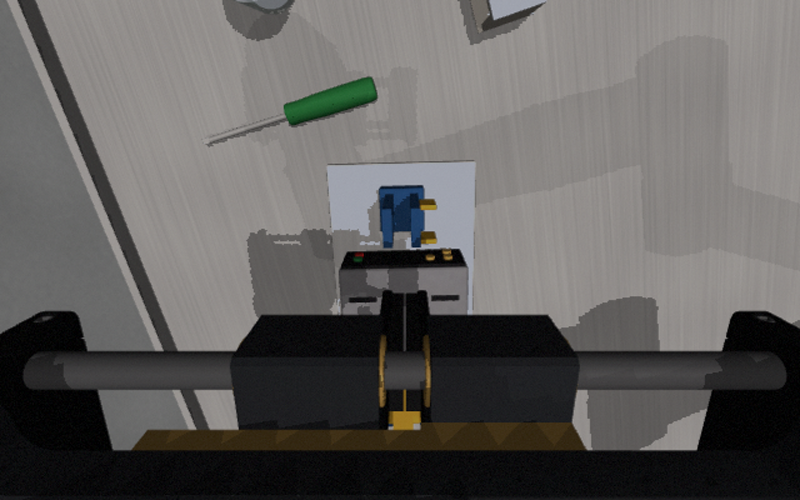

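The wrist view shows the clevis from above: ears at about (388,220) and (418,220), keepers at (430,205) and (430,238), and the tool is nearly aligned with the dock. I'll check the bar angle before pushing.

```bash
python3 - <<'E'
from h import *
np.set_printoptions(precision=4,suppress=True)
w=dict(np.load("w2.npz"))
print([at(w,u/1.25,v/1.25,z) for u,v,z in[(328,164,.012),(475,161,.012),(388,247,.109),(418,247,.109),(437,205,.098),(437,237,.098)]])
c=r.capture("scene")
d=np.array([.196,.981,0]);n=np.array([-.981,.196,0]);o0=np.array([.597,-.113,0])
o,q=ray(c,315,138);p=o+q*((o0-o)@n)/(q@n);x=(p-o0)@d;print(p,x,np.degrees(np.arctan2(p[2]-.09,.23-x)),np.hypot(p[2]-.09,.23-x))
E
```

```text
[array([ 0.6799, -0.1812,  0.012 ]), array([ 0.5168, -0.1526,  0.012 ]), array([ 0.6239, -0.1017,  0.109 ]), array([ 0.5958, -0.0962,  0.109 ]), array([ 0.5707, -0.1305,  0.098 ]), array([ 0.576 , -0.0992,  0.098 ])]
[ 0.6154 -0.0211  0.2567] 0.09379680675648147 50.75003114655177 0.21527127671770527
```

servo_tool([
  [0.15,1.2,0,0,0],
  [0.3,2.4,0,0,0],
  [0.48,3.7,0,0,0],
  [0.65,4.95,0,0,0],
  [0.65,4.95,-1,0,0],
])

```text
time_s: 2.53
tcp_pos: [0.6259, 0.0151, 0.3232]
ee_rot: [[-0.186, -0.982, 0.014], [-0.983, 0.186, 0.002], [-0.005, -0.014, -1.0]]
wrist_force: [1.2, -0.8, 0.7]
gripper_width: 0.005
gripper_force: 0.0
```

servo_tool([
  [0,0,-0.9,0,0],
  [0,0,-1.6,0,0],
  [0,0,-2.0,0,0],
  [0,0,-2.4,0,0],
  [0,-0.1,-2.8,0,0],
])

```text
time_s: 2.95
tcp_pos: [0.6228, 0.0072, 0.2335]
ee_rot: [[-0.191, -0.982, 0.002], [-0.982, 0.191, -0.0], [-0.0, -0.002, -1.0]]
wrist_force: [-0.0, 0.6, 3.1]
gripper_width: 0.007
gripper_force: 1.1
```

servo_tool([
  [-0.05,-0.25,-0.4,0,0],
  [-0.1,-0.5,-0.8,0,0],
  [-0.15,-0.75,-1.2,0,0],
  [-0.2,-1.0,-1.6,0,0],
  [-0.25,-1.25,-2.0,0,0],
])

```text
time_s: 3.37
tcp_pos: [0.6156, -0.0306, 0.1738]
ee_rot: [[-0.192, -0.981, 0.003], [-0.981, 0.192, 0.001], [-0.001, -0.003, -1.0]]
wrist_force: [-0.1, 2.1, 0.7]
gripper_width: 0.008
gripper_force: 0.8
```

servo_tool([
  [0,0,-0.4,0,0],
  [0,0,-0.8,0,0],
  [0,0,-1.2,0,0],
  [0,0,-1.5,0,0],
  [0,0,-1.7,0,0],
])

```text
time_s: 3.78
tcp_pos: [0.6147, -0.0306, 0.1217]
ee_rot: [[-0.191, -0.982, -0.0], [-0.982, 0.191, -0.0], [0.0, 0.0, -1.0]]
wrist_force: [-0.4, -1.1, 0.6]
gripper_width: 0.0
gripper_force: 0.8
```

servo_tool([
  [0,0,-0.08,0,0],
  [0,0,-0.16,0,0],
  [0,0,-0.24,0,0],
  [0,0,-0.32,0,0],
  [0,0,-0.34,0,0],
])

```text
time_s: 4.2
tcp_pos: [0.6153, -0.0296, 0.1141]
ee_rot: [[-0.189, -0.982, 0.001], [-0.982, 0.189, -0.001], [0.001, -0.001, -1.0]]
wrist_force: [-4.6, -1.1, 11.7]
gripper_width: 0.004
gripper_force: 5.9
```

servo_tool([
  [0,0,1,0,0],
  [0,0,2.2,0,0],
  [-0.1,-0.8,3.4,0,0],
  [-0.3,-1.8,4.5,0,0],
  [-0.5,-2.8,5.2,0,0],
])

```text
time_s: 4.62
tcp_pos: [0.601, -0.1128, 0.271]
ee_rot: [[-0.187, -0.982, 0.005], [-0.982, 0.187, 0.0], [-0.001, -0.005, -1.0]]
wrist_force: [0.5, -1.3, 0.3]
gripper_width: 0.004
gripper_force: 0.0
```

servo_tool([
  [0,-0.2,0,0,0],
  [0,-0.2,0,0,0],
  [0,-0.2,0,0,0],
  [0,-0.2,0,0,0],
  [0,-0.2,0,0,0],
])

```text
time_s: 5.03
tcp_pos: [0.5998, -0.1181, 0.2661]
ee_rot: [[-0.189, -0.982, -0.003], [-0.982, 0.189, 0.0], [0.0, 0.003, -1.0]]
wrist_force: [-0.7, -0.1, -0.2]
gripper_width: 0.005
gripper_force: 0.0
```

```bash
python3 - <<'E'
from h import *
np.set_printoptions(precision=4,suppress=True)
w=r.capture("wrist");s=r.sense();print(s["tcp_pos"],s["ee_rot"][:,1],s["joints"],s["time_s"])
np.savez("w3.npz",**w);np.savez("t3.npz",**r.capture("top"));np.savez("s3.npz",**r.capture("scene"))
for p in [(.597,-.113,.109),(.680,-.181,.012),(.5168,-.1526,.012)]:print(proj(w,p))
save(w,"pics/w3.png",(230,90,390,210),5)
E
```

```text
[ 0.6    -0.1182  0.2663] [-0.9821  0.1885  0.0025] [  3.999   19.9027   0.8549  -0.0186 -71.0962 -14.8575] 5.0833
[325.7765 187.3219]
[243.7093 121.9499]
[386.4784 119.4247]
```

View pics/w3.png

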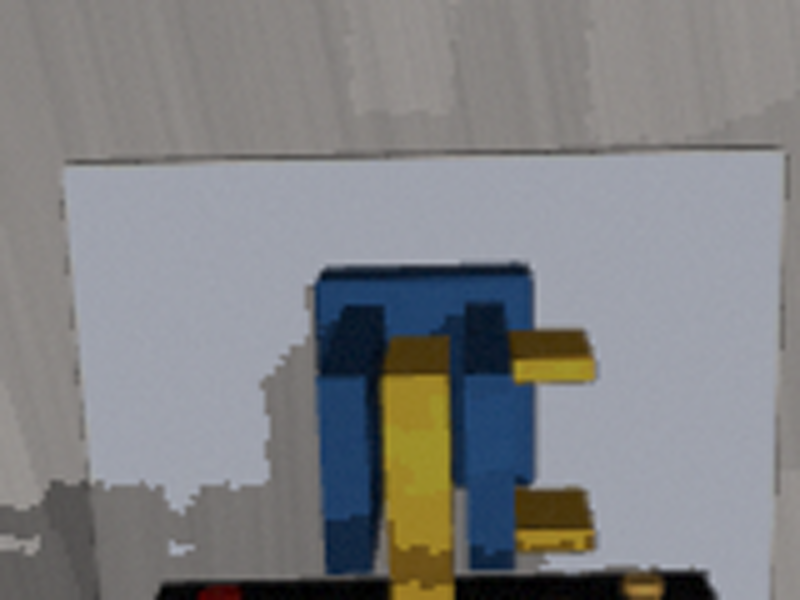

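The crop shows the bar lowered with its eye plate (384–450) between the ears (left 320–368, right 467–516). The keeper gap lies between rows 382 and 530. I'll fit the dock frame to these corners.

```bash
python3 - <<'E'
from h import *
from scipy.optimize import least_squares
np.set_printoptions(precision=4,suppress=True)
w=dict(np.load("w3.npz"))
pts=[(-19,-18,109,320,375),(-19,-9,109,368,375),(19,-18,109,327,572),(19,-9,109,375,572),(-19,9,109,467,375),(-19,18,109,516,375),(19,9,109,470,568),(19,18,109,515,568),(-14.5,34,98,597,382),(14.5,34,98,595,530),(-19,-6,109,384,375),(-19,6,109,450,375)]
b=[(65,163,-85),(783,150,85)]
def W(p,x,y,z): c,s=np.cos(p[2]),np.sin(p[2]); return np.array([p[0]+(c*x-s*y)/1e3,p[1]+(s*x+c*y)/1e3,z/1e3+p[4]])
def f(p,dz=None):
    if dz is not None:p=np.r_[p,dz]
    e=[proj(w,W(p,x,y,z))-(230+u/5,90+v/5) for x,y,z,u,v in pts]+[proj(w,W(p,p[3]*1e3,y,12))-(230+u/5,90+v/5) for u,v,y in b]
    return np.ravel(e)
for fn,x0 in((lambda p:f(p,0),[.597,-.113,1.37,-.07]),(f,[.597,-.113,1.37,-.07,0])):
    q=least_squares(fn,x0); print(q.x,np.degrees(q.x[2]),np.abs(q.fun).max(),np.sqrt((q.fun**2).mean()))
p=np.r_[least_squares(lambda p:f(p,0),[.597,-.113,1.37,-.07]).x,0]
im=[]
for n in("t3","s3"):
    c=dict(np.load(n+".npz"))
    i=np.ascontiguousarray(c["pixels"][:,:,::-1])
    for X in[(-19,18,109),(19,18,109),(-19,-18,109),(19,-18,109)]:
        print(n,proj(c,W(p,*X)))
    im.append(i)
# views of pin stand in top and scene
a=cv2.resize(im[0][205:265,190:240],(480,576),interpolation=cv2.INTER_CUBIC)
d=cv2.resize(im[1][130:180,330:390],(320,267),interpolation=cv2.INTER_CUBIC)
e=cv2.resize(im[1][210:280,260:320],(320,373),interpolation=cv2.INTER_CUBIC)[:309]
cv2.imwrite("pics/ps.png",np.hstack([a,np.vstack([d,e])]))
E
```

```text
[ 0.6074 -0.1174  1.3965 -0.0495] 80.01526015996757 1.4453360868717482 0.4509830269590588
[ 0.6077 -0.1161  1.3968 -0.0504 -0.005 ] 80.02881404384217 0.5679720624845572 0.2600861747392831
t3 [376.8331 210.3343]
t3 [363.9844 208.1277]
t3 [378.7923 198.298 ]
t3 [365.9785 196.111 ]
s3 [270.9849 221.781 ]
s3 [285.3117 214.0619]
s3 [282.8256 229.5245]
s3 [297.2055 221.3729]
```

servo_tool([
  [-0.3,1.2,0,-0.11,30],
  [-0.6,2.4,0,-0.22,60],
  [-0.95,3.7,0,-0.34,60],
  [-1.3,5.0,0,-0.46,60],
  [-1.6,6.3,0,-0.58,60],
])

```text
time_s: 5.6
tcp_pos: [0.5529, 0.0652, 0.2675]
ee_rot: [[-0.687, -0.727, -0.0], [-0.727, 0.687, -0.0], [0.0, 0.0, -1.0]]
wrist_force: [0.5, 0.2, -0.2]
gripper_width: 0.302
gripper_force: 0.0
```

servo_tool([
  [-0.3,1.3,0,-0.12,60],
  [-0.6,2.6,0,-0.24,60],
  [-0.95,3.9,0,-0.36,60],
  [-1.3,5.2,0,-0.48,60],
  [-1.6,6.5,0,-0.58,60],
])

```text
time_s: 6.02
tcp_pos: [0.5065, 0.2529, 0.2677]
ee_rot: [[-0.972, -0.235, -0.0], [-0.235, 0.972, -0.0], [0.0, -0.0, -1.0]]
wrist_force: [0.2, 0.5, -1.6]
gripper_width: 0.649
gripper_force: 0.0
```

servo_tool([
  [-0.3,1.2,0,-0.12,60],
  [-0.7,2.2,0,-0.22,60],
  [-0.9,2.5,0,-0.24,60],
  [-0.9,2.5,0,-0.24,60],
  [-0.9,2.5,0,-0.24,60],
])

```text
time_s: 6.43
tcp_pos: [0.48, 0.3267, 0.2673]
ee_rot: [[-1.0, -0.005, -0.001], [-0.005, 1.0, -0.001], [0.001, -0.001, -1.0]]
wrist_force: [0.1, -0.7, 0.4]
gripper_width: 0.686
gripper_force: 0.0
```

```bash
python3 - <<'E'
from h import *
np.set_printoptions(precision=4,suppress=True)
w=r.capture("wrist");s=r.sense();print(s["tcp_pos"],s["ee_rot"][:,1],s["joints"],s["time_s"])
np.savez("w4.npz",**w)
for p in [(.474,.336,.08),(.516,.355,.012)]:print(proj(w,p))
i=w["pixels"][:,:,::-1]
a=cv2.resize(i[20:260,200:440],(600,600),interpolation=cv2.INTER_CUBIC)
cv2.imwrite("pics/w4.png",a)
E
```

```text
[0.4804 0.3259 0.2675] [-0.0041  1.     -0.0007] [  50.1333   16.7406   -3.5591    0.0086  -69.7446 -139.9035] 6.4833
[332.4101 170.1356]
[345.9149 190.9108]
```

View pics/w4.png

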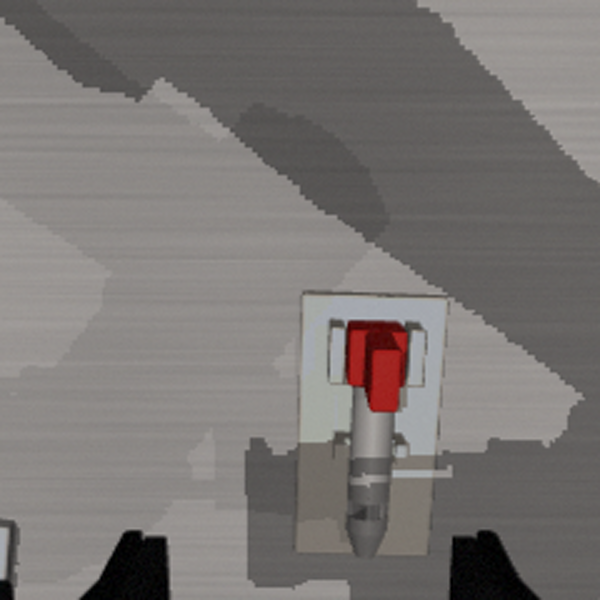

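The wrist view shows the pin in its rest. The blade's top face is about (371..400, 347..411) in the ×2.5 crop, and the stand corners are (303,293), (447,297), (430,556), (296,553).

```bash
python3 - <<'E'
from h import *
np.set_printoptions(precision=4,suppress=True)
w=dict(np.load("w4.npz"))
P=lambda u,v,z:at(w,200+u/2.5,20+v/2.5,z)[:2]
S=np.array([P(*q,.012) for q in[(303,293),(447,297),(430,556),(296,553)]]);print("stand",S,S.mean(0))
for z in(.08,.086,.092):
    B=np.array([P(*q,z) for q in[(370,348),(401,348),(401,411),(371,411)]]);print(z,B,B.mean(0),B[2]-B[1])
for z in(.034,.038,.042):
    print("shaft centre near head / tip",z,P(375,400,z),P(369,505,z), P(368,557,z),"block",P(347,385,z+.008),P(407,385,z+.008))
print(proj(w,[.4744,.3361,.08]))
E
```

```text
stand [[0.45   0.3241]
 [0.4515 0.3922]
 [0.5856 0.3907]
 [0.5844 0.321 ]] [0.5179 0.357 ]
0.08 [[0.4627 0.3514]
 [0.4627 0.3638]
 [0.4887 0.3648]
 [0.4888 0.3525]] [0.4757 0.3581] [0.0261 0.001 ]
0.086 [[0.4615 0.351 ]
 [0.4615 0.3631]
 [0.4871 0.3641]
 [0.4872 0.3521]] [0.4743 0.3576] [0.0256 0.001 ]
0.092 [[0.4604 0.3505]
 [0.4603 0.3624]
 [0.4854 0.3634]
 [0.4855 0.3516]] [0.4729 0.357 ] [0.0251 0.001 ]
shaft centre near head / tip 0.034 [0.4962 0.3578] [0.5485 0.3565] [0.576  0.3567] block [0.4872 0.3443] [0.4871 0.3714]
shaft centre near head / tip 0.038 [0.4952 0.3575] [0.5469 0.3562] [0.5741 0.3564] block [0.4862 0.3441] [0.4861 0.3709]
shaft centre near head / tip 0.042 [0.4941 0.3572] [0.5453 0.3558] [0.5722 0.3561] block [0.4853 0.344 ] [0.4851 0.3704]
[332.5037 170.5235]
```

servo_tool([
  [-0.23,1.05,0,-0.02,60],
  [-0.23,1.05,-1.2,-0.02,60],
  [-0.23,1.05,-2.4,-0.02,55],
  [-0.23,1.05,-3.6,-0.02,50],
  [-0.23,1.05,-4.6,-0.02,40],
])

```text
time_s: 6.9
tcp_pos: [0.4737, 0.3557, 0.1277]
ee_rot: [[-1.0, 0.019, -0.001], [0.019, 1.0, -0.001], [0.001, -0.001, -1.0]]
wrist_force: [0.4, 0.2, -0.5]
gripper_width: 0.569
gripper_force: 0.0
```

servo_tool([
  [0,0,-0.8,0,40],
  [0,0,-1.4,0,40],
  [0,0,-1.7,0,40],
  [0,0,-1.7,0,40],
  [0,0,-1.7,0,40],
])

```text
time_s: 7.32
tcp_pos: [0.4745, 0.3571, 0.0793]
ee_rot: [[-1.0, 0.018, 0.001], [0.018, 1.0, 0.0], [-0.001, 0.0, -1.0]]
wrist_force: [0.9, 0.0, -0.2]
gripper_width: 0.461
gripper_force: 0.0
```

servo_tool([
  [0,0,0,0,25],
  [0,0,0,0,20],
  [0,0,0,0,10],
  [0,0,0,0,5],
  [0,0,0,0,5],
])

```text
time_s: 7.73
tcp_pos: [0.4738, 0.3577, 0.0794]
ee_rot: [[-1.0, 0.017, 0.001], [0.017, 1.0, 0.001], [-0.001, 0.001, -1.0]]
wrist_force: [-0.8, -0.8, -0.5]
gripper_width: 0.166
gripper_force: 0.0
```

```bash
python3 - <<'E'
from h import *
s=r.sense();print(s)
E
```

```text
{'time_s': 7.7333, 'joints': array([ 5.26616060e+01,  2.81538524e+01, -1.55603473e+01,  1.82171795e-03,
       -4.62194901e+01, -1.43643469e+02]), 'joint_velocities': array([-2.62115116e-02,  2.98833157e-01, -1.67480734e-01, -2.89151259e-04,
        2.10116780e-02, -1.00417180e-02]), 'effort': array([-2.37435900e-02, -4.00760686e+01,  1.45383328e+01,  3.20208661e+00,
       -7.22669810e-02,  1.14706795e-04]), 'tcp_pos': array([0.47383842, 0.35765733, 0.07941526]), 'ee_rot': array([[-9.99853292e-01,  1.71135927e-02,  7.20196470e-04],
       [ 1.71142427e-02,  9.99853130e-01,  9.06231596e-04],
       [-7.04581816e-04,  9.18424262e-04, -9.99999330e-01]]), 'wrist_force': array([-0.82131901, -0.7827396 , -0.46429648]), 'moment': array([-0.03096561, -0.04230322, -0.00093424]), 'gripper_force': 0.0, 'gripper_width': 0.1663700929481205}
```

servo_tool([
  [0,0,0,0,5],
  [0,0,0,0,5],
  [0,0,0,0,5],
  [0,0,0,0,5],
  [0,0,0.2,0,5],
])

```text
time_s: 8.15
tcp_pos: [0.4729, 0.3567, 0.0836]
ee_rot: [[-1.0, 0.018, -0.002], [0.018, 1.0, -0.002], [0.002, -0.002, -1.0]]
wrist_force: [-0.4, 0.1, -2.4]
gripper_width: 0.129
gripper_force: 29.9
```

servo_tool([
  [0,0,0.5,0,5],
  [0,0,1.1,0,5],
  [0,0,1.9,0,5],
  [0,0,2.8,0,5],
  [0,0,3.6,0,5],
])

```text
time_s: 8.57
tcp_pos: [0.4734, 0.357, 0.1937]
ee_rot: [[-1.0, 0.018, -0.001], [0.018, 1.0, -0.001], [0.001, -0.001, -1.0]]
wrist_force: [1.0, 0.5, -1.3]
gripper_width: 0.136
gripper_force: 29.9
```

servo_tool([
  [0,-0.7,0,-0.02,5],
  [0,-1.8,0,-0.04,5],
  [0,-3.0,0,-0.08,5],
  [-0.1,-4.2,0,-0.12,5],
  [-0.1,-5.4,0,-0.157,5],
])

```text
time_s: 8.98
tcp_pos: [0.4695, 0.1935, 0.1923]
ee_rot: [[-0.985, 0.175, -0.002], [0.175, 0.985, -0.001], [0.002, -0.001, -1.0]]
wrist_force: [1.1, -0.1, -1.1]
gripper_width: 0.137
gripper_force: 29.9
```

servo_tool([
  [0,-1.2,0,0,5],
  [0,-2.4,0,0,5],
  [0,-3.6,0,0,5],
  [-0.1,-4.8,0,0,5],
  [-0.1,-6.0,0,0,5],
])

```text
time_s: 9.4
tcp_pos: [0.4664, 0.0136, 0.1925]
ee_rot: [[-0.985, 0.173, -0.001], [0.173, 0.985, 0.0], [0.001, -0.0, -1.0]]
wrist_force: [0.4, 0.3, -1.9]
gripper_width: 0.137
gripper_force: 29.9
```

servo_tool([
  [0,-1.2,0,0,5],
  [0,-2.4,-0.4,0,5],
  [0,-3.2,-0.9,0,5],
  [0,-3.56,-1.3,0,5],
  [0,-3.56,-1.6,0,5],
])

```text
time_s: 9.82
tcp_pos: [0.4663, -0.0935, 0.1434]
ee_rot: [[-0.984, 0.178, -0.003], [0.178, 0.984, -0.0], [0.003, -0.001, -1.0]]
wrist_force: [0.2, 0.2, -1.4]
gripper_width: 0.135
gripper_force: 29.9
```

```bash
python3 - <<'E'
from h import *
np.set_printoptions(precision=4,suppress=True)
w=r.capture("wrist");s=r.sense();print(s["tcp_pos"],s["ee_rot"][:,1],s["joints"],s["time_s"],s["wrist_force"])
np.savez("w5.npz",**w);c=r.capture("scene");np.savez("s5.npz",**c);np.savez("t5.npz",**r.capture("top"))
im=w["pixels"][100:260,240:420,::-1];b=c["pixels"][170:280,215:315,::-1]
a=cv2.resize(im,None,fx=2.3,fy=2.3,interpolation=cv2.INTER_CUBIC);b=cv2.resize(b,None,fx=3.8,fy=3.8,interpolation=cv2.INTER_CUBIC)
h=max(a.shape[0],b.shape[0]);o=np.zeros((h,a.shape[1]+b.shape[1],3),np.uint8);o[:a.shape[0],:a.shape[1]]=a;o[:b.shape[0],a.shape[1]:]=b
print(a.shape,o.shape);cv2.imwrite("pics/w5.png",o)
E
```

```text
[ 0.4656 -0.0925  0.1419] [ 0.1769  0.9842 -0.0008] [   8.4035   13.6276  -27.9192   -0.0748  -48.7647 -108.5436] 9.8667 [-0.2393  0.5951 -3.2541]
(368, 414, 3) (418, 794, 3)
```

View pics/w5.png

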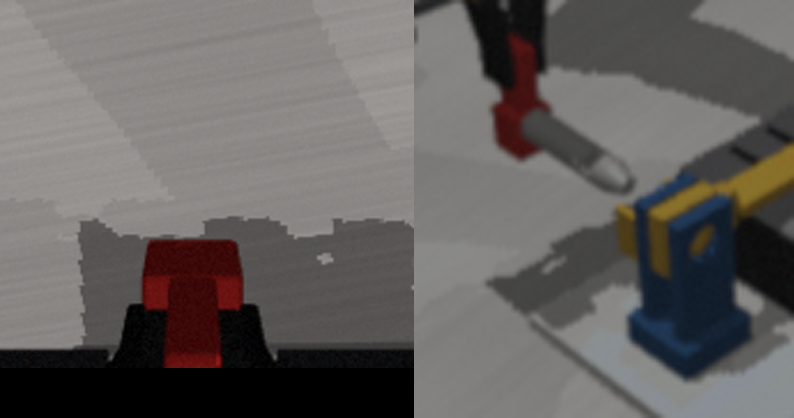

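The scene crop shows the pin gripped level and upright, its tip at about (626,186) pointing at the clevis, and the ear hole at (705,240). I'll work out the pin and hole heights with the same camera.

```bash
python3 - <<'E'
from h import *
np.set_printoptions(precision=4,suppress=True)
c=dict(np.load("s5.npz"));T=c["world_from_camera"]
S=lambda u,v:(215+(u-414)/3.8,170+v/3.8)
a=np.radians(80);dx=np.array([np.cos(a),np.sin(a),0]);dy=np.array([-np.sin(a),np.cos(a),0]);Z=np.array([0,0,1])
for O in([.6074,-.1174,0],[.6077,-.1161,0]):
    O=np.array(O)
    print("pred hole",proj(c,O-.018*dy+.09*Z),"seen",S(705,240))
    for n,X in(("ear-y top -x",(-.019,-.018,.109)),("ear-y top +x",(.019,-.018,.109)),("eye/..ear+y top -x +y",(-.019,.018,.109))):
        q=proj(c,O+X[0]*dx+X[1]*dy+X[2]*Z);print(n,q,((q[0]-215)*3.8+414,(q[1]-170)*3.8))
tcp=np.array([.4660,-.0927,.1425]);ty=np.array([.1769,.9842,0]);py=np.array([-ty[1],ty[0],0])  # pin y axis
# tool x = approx (-.984,.177): pin y
for h in(.038,.040,.042,.044,.046):
    p=tcp-py*.1-h*Z; q=proj(c,p); o=tcp-py*.014-h*Z; q2=proj(c,o)
    print(h,((q[0]-215)*3.8+414,(q[1]-170)*3.8),((q2[0]-215)*3.8+414,(q2[1]-170)*3.8))
E
```

```text
pred hole [290.4289 233.0487] seen (291.57894736842104, 233.1578947368421)
ear-y top -x [282.7995 229.5297] (np.float64(671.6381993006646), np.float64(226.2128307678266))
ear-y top +x [297.1839 221.3799] (np.float64(726.298854043209), np.float64(195.24372729941803))
eye/..ear+y top -x +y [270.9631 221.7839] (np.float64(626.6596815963164), np.float64(196.77885113324825))
pred hole [290.9491 232.7745] seen (291.57894736842104, 233.1578947368421)
ear-y top -x [283.3417 229.2512] (np.float64(673.6986244673418), np.float64(225.15466821293094))
ear-y top +x [297.697  221.1171] (np.float64(728.2485724685139), np.float64(194.24516827492604))
eye/..ear+y top -x +y [271.5017 221.5204] (np.float64(628.7064496949228), np.float64(195.77759779842503))
0.038 (np.float64(623.4414729664542), np.float64(169.7410234109122)) (np.float64(529.1872458948269), np.float64(109.09200818557736))
0.04 (np.float64(623.6697201265871), np.float64(172.74423115501665)) (np.float64(529.5186354500693), np.float64(111.99166810503672))
0.042 (np.float64(623.8973670196565), np.float64(175.73954076495673)) (np.float64(529.8492052644846), np.float64(114.88415528901726))
0.044 (np.float64(624.1244160105159), np.float64(178.72698335676324)) (np.float64(530.1789583759399), np.float64(117.76949631886737))
0.046 (np.float64(624.3508694516124), np.float64(181.70658988323277)) (np.float64(530.5078978073104), np.float64(120.6477176447545))
```

servo_tool([
  [0,0,-0.1,0,5],
  [0,0,-0.22,0,5],
  [0.16,-0.03,-0.22,0,5],
  [0.33,-0.06,-0.22,0,5],
  [0.5,-0.09,-0.22,0,5],
])

```text
time_s: 10.38
tcp_pos: [0.4837, -0.0937, 0.1386]
ee_rot: [[-0.985, 0.172, 0.001], [0.172, 0.985, -0.0], [-0.001, 0.0, -1.0]]
wrist_force: [0.3, -0.2, -0.3]
gripper_width: 0.135
gripper_force: 29.9
```

servo_tool([
  [0.16,-0.03,0,0,5],
  [0.33,-0.06,0,0,5],
  [0.5,-0.09,0,0,5],
  [0.66,-0.12,0,0,5],
  [0.82,-0.145,0,0,5],
])

```text
time_s: 10.8
tcp_pos: [0.5067, -0.0987, 0.1377]
ee_rot: [[-0.985, 0.174, -0.003], [0.174, 0.985, 0.0], [0.003, -0.0, -1.0]]
wrist_force: [-1.2, 1.0, -3.0]
gripper_width: 0.136
gripper_force: 29.9
```

```bash
python3 - <<'E'
from h import *
np.set_printoptions(precision=4,suppress=True)
s=r.sense();print(s["tcp_pos"],s["ee_rot"][:,1],s["moment"],s["wrist_force"])
E
```

```text
[ 0.5067 -0.0987  0.1377] [ 0.1741  0.9847 -0.0005] [-0.0313  0.3415 -0.0284] [-1.1746  1.0403 -3.0335]
```

servo_tool([
  [0,0,-0.05,0,5],
  [0.16,-0.03,-0.05,0,5],
  [0.33,-0.06,-0.05,0,5],
  [0.5,-0.09,-0.05,0,5],
  [0.66,-0.116,-0.05,0,5],
])

```text
time_s: 11.22
tcp_pos: [0.5276, -0.1021, 0.1367]
ee_rot: [[-0.985, 0.173, -0.0], [0.173, 0.985, -0.0], [0.0, -0.0, -1.0]]
wrist_force: [-0.6, -0.5, -1.3]
gripper_width: 0.137
gripper_force: 29.9
```

```bash
python3 - <<'E'
from h import *
np.set_printoptions(precision=4,suppress=True)
s=r.sense();print(s["tcp_pos"],s["ee_rot"][:,1],s["moment"],s["wrist_force"])
E
```

```text
[ 0.5276 -0.1021  0.1367] [ 0.1734  0.9848 -0.0001] [-0.1949  0.1821  0.0317] [-0.5586 -0.4695 -1.2851]
```

servo_tool([
  [0.16,-0.03,0,0,5],
  [0.33,-0.06,0,0,5],
  [0.5,-0.09,0,0,5],
  [0.66,-0.116,0,0,5],
  [0.82,-0.145,0,0,5],
])

```text
time_s: 11.63
tcp_pos: [0.552, -0.1064, 0.1365]
ee_rot: [[-0.985, 0.173, -0.001], [0.173, 0.985, -0.0], [0.001, -0.0, -1.0]]
wrist_force: [-0.8, -0.5, -1.6]
gripper_width: 0.135
gripper_force: 29.9
```

```bash
python3 - <<'E'
from h import *
np.set_printoptions(precision=4,suppress=True)
s=r.sense();print(s["tcp_pos"],s["ee_rot"][:,1],s["moment"],s["wrist_force"])
E
```

```text
[ 0.552  -0.1064  0.1365] [ 0.1735  0.9848 -0.0002] [-0.2696  0.2675 -0.0303] [-0.8346 -0.5033 -1.6216]
```

servo_tool([
  [0.15,-0.026,0,0,5],
  [0.3,-0.053,0,0,5],
  [0.45,-0.08,0,0,5],
  [0.6,-0.106,0,0,5],
  [0.7,-0.123,0,0,5],
])

```text
time_s: 12.05
tcp_pos: [0.573, -0.1102, 0.1364]
ee_rot: [[-0.985, 0.173, -0.001], [0.173, 0.985, -0.0], [0.001, -0.0, -1.0]]
wrist_force: [-0.9, -1.6, -2.3]
gripper_width: 0.135
gripper_force: 29.9
```

servo_tool([
  [0.04,-0.007,0,0,5],
  [0.08,-0.014,0,0,5],
  [0.12,-0.021,0,0,5],
  [0.15,-0.026,0,0,5],
  [0.15,-0.026,0,0,5],
])

```text
time_s: 12.47
tcp_pos: [0.5766, -0.1108, 0.1365]
ee_rot: [[-0.985, 0.174, -0.002], [0.174, 0.985, 0.0], [0.002, -0.0, -1.0]]
wrist_force: [-3.5, -2.2, -1.9]
gripper_width: 0.134
gripper_force: 29.9
```

```bash
python3 - <<'E'
from h import *
np.set_printoptions(precision=4,suppress=True)
s=r.sense();print(s["tcp_pos"],s["ee_rot"][:,1],s["moment"],s["wrist_force"],(s["tcp_pos"]-[.6075,-.1168,0])@[-.9848,.1736,0])
E
```

```text
[ 0.5766 -0.1108  0.1365] [ 0.1736  0.9848 -0.0003] [-0.5542  0.791  -0.041 ] [-3.4796 -2.2396 -1.8953] 0.031473876809260296
```

servo_tool([
  [0.03,-0.005,0,0,5],
  [0.06,-0.01,0,0,5],
  [0.09,-0.016,0,0,5],
  [0.09,-0.016,0,0,5],
  [0.09,-0.016,0,0,5],
])

```text
time_s: 12.88
tcp_pos: [0.5769, -0.1109, 0.1365]
ee_rot: [[-0.985, 0.174, -0.007], [0.174, 0.985, 0.001], [0.007, -0.001, -1.0]]
wrist_force: [-8.1, -0.2, 2.5]
gripper_width: 0.138
gripper_force: 29.9
```

```bash
python3 - <<'E'
from h import *
np.set_printoptions(precision=4,suppress=True)
s=r.sense();print(s["tcp_pos"],s["moment"],s["wrist_force"],(s["tcp_pos"]-[.6075,-.1168,0])@[-.9848,.1736,0])
E
```

```text
[ 0.5769 -0.1109  0.1365] [ 0.2737  2.6456 -0.0077] [-8.1063 -0.1596  2.4786] 0.03117524966509494
```

The pin bottoms out with an 8 N push at the expected position. I'll relax the push, release, and go up.

servo_tool([
  [-0.05,0.009,0,0,5],
  [-0.05,0.009,0,0,20],
  [-0.05,0.009,0,0,40],
  [-0.05,0.009,0,0,40],
  [-0.05,0.009,0,0,40],
])

```text
time_s: 13.3
tcp_pos: [0.5799, -0.1107, 0.1375]
ee_rot: [[-0.985, 0.173, 0.004], [0.173, 0.985, 0.0], [-0.003, 0.001, -1.0]]
wrist_force: [-0.3, 0.7, 0.7]
gripper_width: 0.357
gripper_force: 0.0
```

servo_tool([
  [0,0,0.3,0,40],
  [0,0,1.0,0,40],
  [0,0,2.0,0,40],
  [0,0,3.0,0,40],
  [0,0,3.6,0.05,40],
])

```text
time_s: 13.72
tcp_pos: [0.5801, -0.1112, 0.2493]
ee_rot: [[-0.992, 0.123, 0.007], [0.123, 0.992, -0.001], [-0.007, -0.0, -1.0]]
wrist_force: [0.5, -0.1, 0.5]
gripper_width: 0.452
gripper_force: 0.0
```

```bash
python3 - <<'E'
from h import *
np.set_printoptions(precision=4,suppress=True)
s=r.sense();print(s["tcp_pos"],s["gripper_width"],s["wrist_force"])
c=r.capture("scene");t=r.capture("top");np.savez("s6.npz",**c);np.savez("t6.npz",**t)
a=np.radians(80);dx=np.array([np.cos(a),np.sin(a),0]);dy=np.array([-np.sin(a),np.cos(a),0]);O=np.array([.6076,-.1168,.09])
P=lambda x,y,z:O+(x*dx+y*dy)/1e3+np.array([0,0,z/1e3])
# red head/blade mask and predicted blade top corners
for n,k in(("scene",c),("top",t)):
    im=k["pixels"].astype(int);m=(im[...,0]>90)&(im[...,1]<60)&(im[...,2]<60)
    pr=np.array([proj(k,P(x,18+y,z)) for x,y,z in[(-6,0,50),(6,0,50),(-6,26,50),(6,26,50),(-13,0,8),(13,26,8),(-13,26,-22)]]);print(n,pr.round(1).tolist())
    u0,v0=pr.mean(0).astype(int);v,u=np.nonzero(m[v0-25:v0+25,u0-25:u0+25]);u=u+u0-25;v=v+v0-25;print(u.min(),u.max(),v.min(),v.max(),len(u))
    print("tip pred",proj(k,P(0,18-86,0)))
E
```

```text
[ 0.5801 -0.1112  0.2493] 0.452071587956593 [ 0.5225 -0.1305  0.4735]
scene [[275.4, 206.2], [280.0, 203.9], [267.1, 201.1], [271.7, 198.9], [273.9, 224.8], [275.4, 214.4], [266.7, 231.1]]
268 275 202 224 39
tip pred [308.0895 244.2474]
top [[373.4, 208.4], [369.2, 207.7], [371.9, 217.4], [367.7, 216.6], [374.2, 210.3], [364.1, 217.5], [371.7, 219.8]]
370 370 218 218 1
tip pred [374.2205 181.6564]
```

servo_tool([
  [-0.2,-0.4,0,0.12,60],
  [-0.5,-0.9,0,0.24,60],
  [-0.8,-1.4,0,0.36,60],
  [-1.1,-2.0,0,0.48,60],
  [-1.4,-2.6,0,0.6,60],
])

```text
time_s: 14.23
tcp_pos: [0.5359, -0.1894, 0.2443]
ee_rot: [[-0.886, -0.463, -0.0], [-0.463, 0.886, 0.0], [0.0, 0.0, -1.0]]
wrist_force: [0.4, -0.2, -0.2]
gripper_width: 0.673
gripper_force: 0.0
```

servo_tool([
  [-0.3,-0.6,0,0.12,50],
  [-0.6,-1.2,0,0.24,50],
  [-0.9,-1.8,0,0.36,50],
  [-1.2,-2.4,0,0.48,50],
  [-1.5,-2.9,0,0.6,50],
])

```text
time_s: 14.65
tcp_pos: [0.4908, -0.2769, 0.2443]
ee_rot: [[-0.471, -0.882, -0.0], [-0.882, 0.471, 0.0], [-0.0, 0.0, -1.0]]
wrist_force: [0.7, 0.1, -0.2]
gripper_width: 0.579
gripper_force: 0.0
```

servo_tool([
  [-0.3,-0.5,0,0.12,40],
  [-0.5,-1.0,0,0.24,40],
  [-0.7,-1.4,-0.5,0.36,40],
  [-0.87,-1.58,-1.2,0.48,40],
  [-0.87,-1.58,-2.0,0.594,40],
])

```text
time_s: 15.07
tcp_pos: [0.465, -0.3246, 0.1848]
ee_rot: [[0.102, -0.995, 0.002], [-0.995, -0.102, -0.001], [0.001, -0.002, -1.0]]
wrist_force: [1.0, 0.2, -0.6]
gripper_width: 0.462
gripper_force: 0.0
```

```bash
python3 - <<'E'
from h import *
np.set_printoptions(precision=4,suppress=True)
w=r.capture("wrist")
s=r.sense();print(s["tcp_pos"],s["ee_rot"][:,1],s["joints"][[0,5]],s["gripper_width"])
im=w["pixels"].astype(int);m=((im[...,0]>110)&(im[...,2]<70)&(im[...,1]<im[...,0]*.75)).astype(np.uint8)
n,l,st,ce=cv2.connectedComponentsWithStats(m);i=[k for k in range(1,n) if st[k,4]>150];print(st[i],ce[i])
for x in([.467,-.3235,.096],[.467,-.3235,.088]):print(proj(w,x))
E
```

```text
[ 0.4622 -0.3224  0.1786] [-0.9945 -0.1046  0.0069] [-18.4979  24.5902] 0.46077601521280265
[[310 190  17  31 505]] [[317.7921 205.3584]]
[319.5268 208.0749]
[319.6572 204.5366]
```

servo_tool([
  [0.05,0,-0.8,0,40],
  [0.05,0,-1.6,0,40],
  [0.05,0,-2.3,0,40],
  [0.05,0,-2.8,0,40],
  [0.05,0,-2.95,0,40],
])

```text
time_s: 15.53
tcp_pos: [0.4654, -0.3225, 0.0937]
ee_rot: [[0.096, -0.995, -0.005], [-0.995, -0.096, 0.002], [-0.003, 0.005, -1.0]]
wrist_force: [-0.6, 0.7, 0.1]
gripper_width: 0.458
gripper_force: 0.0
```

```bash
python3 - <<'E'
from h import *
np.set_printoptions(precision=4,suppress=True)
w=r.capture("wrist")
s=r.sense();print(s["tcp_pos"],s["ee_rot"][:,1],s["gripper_width"],s["wrist_force"])
im=w["pixels"].astype(int);m=((im[...,0]>110)&(im[...,2]<70)&(im[...,1]<im[...,0]*.75)).astype(np.uint8)
n,l,st,ce=cv2.connectedComponentsWithStats(m);i=[k for k in range(1,n) if st[k,4]>150];print(st[i],ce[i])
T=s["ee_rot"];t=s["tcp_pos"]
# expected tab outline if TCP at clip x6,z54 with clip +x along -tool x / +tool x
for sg in(1,-1):print(sg,[proj(w,t+T@np.array([sg*a/1e3,b/1e3,-.008])).round(1).tolist() for a in(-13,13) for b in(-7,7)])
E
```

```text
[ 0.4658 -0.3227  0.0942] [-0.9953 -0.0968  0.004 ] 0.45973201094961397 [ 0.1108 -0.7341  0.0753]
[[ 302  239   29   42 1054]] [[316.0674 259.9867]]
1 [[305.9, 301.7], [335.9, 301.7], [305.0, 251.3], [336.6, 251.3]]
-1 [[305.0, 251.3], [336.6, 251.3], [305.9, 301.7], [335.9, 301.7]]
```

servo_tool([
  [0.07,-0.02,-0.2,0,30],
  [0.07,-0.02,-0.2,0,20],
  [0.07,-0.02,-0.2,0,12],
  [0.07,-0.02,-0.2,0,8],
  [0.07,-0.02,-0.2,0,8],
])

```text
time_s: 16.0
tcp_pos: [0.4693, -0.3241, 0.091]
ee_rot: [[0.099, -0.995, 0.001], [-0.995, -0.099, -0.001], [0.001, -0.001, -1.0]]
wrist_force: [0.5, -0.2, -0.1]
gripper_width: 0.169
gripper_force: 0.2
```

servo_tool([
  [0,0,0,0,8],
  [0,0,0,0,8],
  [0,0,0,0,8],
  [0,0,0,0,8],
  [0,0,0,0,8],
])

```text
time_s: 16.42
tcp_pos: [0.4693, -0.3241, 0.091]
ee_rot: [[0.099, -0.995, 0.001], [-0.995, -0.099, -0.001], [0.001, -0.001, -1.0]]
wrist_force: [-0.9, 1.9, 5.8]
gripper_width: 0.159
gripper_force: 30.0
```

```bash
python3 - <<'E'
from h import *
np.set_printoptions(precision=4,suppress=True)
s=r.sense();print(s["tcp_pos"],s["ee_rot"][:,1],s["gripper_width"]*87,s["wrist_force"],s["gripper_force"])
E
```

```text
[ 0.4693 -0.3241  0.091 ] [-0.9951 -0.0991 -0.001 ] 13.800970469082392 [-0.9099  1.8743  5.7733] 30.000984496437013
```

servo_tool([
  [0,0,0.3,0,8],
  [0,0,0.8,0,8],
  [0,0,1.5,0,8],
  [0,0,2.2,0,8],
  [0,0,2.8,0,8],
])

```text
time_s: 16.83
tcp_pos: [0.4688, -0.3239, 0.1753]
ee_rot: [[0.099, -0.995, -0.0], [-0.995, -0.099, 0.0], [-0.0, 0.0, -1.0]]
wrist_force: [0.5, -0.9, -0.8]
gripper_width: 0.156
gripper_force: 30.0
```

```bash
python3 - <<'E'
from h import *
np.set_printoptions(precision=4,suppress=True)
s=r.sense();print(s["tcp_pos"],s["ee_rot"][:,1],s["gripper_width"]*87,s["wrist_force"],s["gripper_force"])
c=r.capture("scene");np.savez("s7.npz",**c);t=s["tcp_pos"]
u,v=proj(c,t-[0,0,.03]).astype(int);print(u,v)
w=r.capture("wrist")
im=c["pixels"][:,:,::-1];a=cv2.resize(im[v-40:v+40,u-30:u+30],None,fx=7,fy=7,interpolation=cv2.INTER_CUBIC)
q=proj(c,[.6075,-.1168,.09]).astype(int)
b=cv2.resize(im[q[1]-40:q[1]+40,q[0]-27:q[0]+27],None,fx=7,fy=7,interpolation=cv2.INTER_CUBIC)
o=np.hstack([a,b]);print(o.shape,q);cv2.imwrite("pics/s7.png",np.clip(o.astype(float)*1.4,0,255).astype(np.uint8))
E
```

```text
[ 0.4688 -0.3239  0.1753] [-0.9951 -0.0987  0.0002] 13.590919202151165 [ 0.4905 -0.8788 -0.8023] 30.000037886202335
147 234
(560, 798, 3) [284 229]
```

View pics/s7.png

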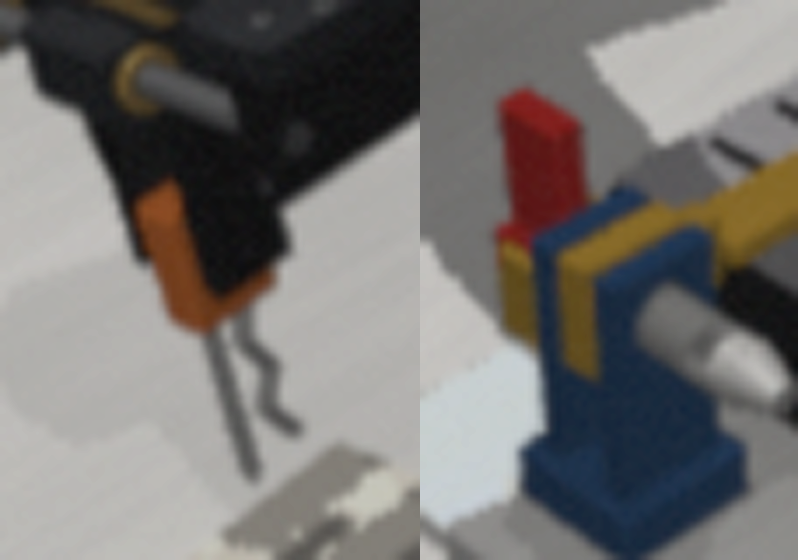

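The picture shows the pin home: red head upright between the keepers, shaft out through the −y ear. The clip is held with its straight leg on the −y world side and the bent leg on the +y side, so no flip is needed. The tool only turns about z, so I'll pivot the clip 35° in the pads by drawing its leg against the outer +y edge of the fixed clip stand.

servo_tool([
  [-0.06,0.6,0,0,8],
  [-0.12,1.2,0,0,8],
  [-0.18,1.79,0,0,8],
  [-0.18,1.79,-0.8,0,8],
  [-0.18,1.79,-1.59,0,8],
])

```text
time_s: 17.35
tcp_pos: [0.4638, -0.2694, 0.1265]
ee_rot: [[0.1, -0.995, 0.003], [-0.995, -0.1, -0.0], [0.0, -0.003, -1.0]]
wrist_force: [-0.2, -0.7, -0.8]
gripper_width: 0.159
gripper_force: 30.0
```

servo_tool([
  [0,0,0,0,8],
  [0.02,-0.2,0,0,8],
  [0.04,-0.4,0,0,8],
  [0.05,-0.5,0,0,8],
  [0.06,-0.6,0,0,8],
])

```text
time_s: 17.77
tcp_pos: [0.4647, -0.288, 0.1267]
ee_rot: [[0.097, -0.995, -0.001], [-0.995, -0.097, 0.002], [-0.002, 0.001, -1.0]]
wrist_force: [-1.7, 5.0, -1.4]
gripper_width: 0.158
gripper_force: 30.0
```

servo_tool([
  [0.02,-0.15,0,0,8],
  [0.03,-0.3,0,0,8],
  [0.04,-0.4,0,0,8],
  [0.04,-0.4,0,0,8],
  [0.04,-0.4,0,0,8],
])

```text
time_s: 18.18
tcp_pos: [0.4661, -0.3002, 0.1268]
ee_rot: [[0.098, -0.995, -0.001], [-0.995, -0.098, 0.001], [-0.001, 0.001, -1.0]]
wrist_force: [-1.3, 4.5, -1.5]
gripper_width: 0.161
gripper_force: 30.0
```

servo_tool([
  [0.02,-0.2,0,0,8],
  [0.04,-0.4,0,0,8],
  [0.06,-0.6,0,0,8],
  [0.08,-0.84,0,0,8],
  [0.08,-0.84,0,0,8],
])

```text
time_s: 18.6
tcp_pos: [0.4695, -0.3267, 0.1276]
ee_rot: [[0.099, -0.995, 0.001], [-0.995, -0.099, -0.002], [0.002, -0.001, -1.0]]
wrist_force: [-1.4, 2.4, 4.0]
gripper_width: 0.158
gripper_force: 30.0
```

```bash
cat > leg.py <<'E'
from h import *
# ascii map of the clip in the scene image + predicted leg line for angle phi
def legpix(c,t,ux,phi,g=(6,57)):
    p=np.radians(phi);out=[]
    for x,z in((0,20),(0,0),(0,-15),(0,-30),(15,-23),(-7,24),(19,24)):
        a=(x-g[0])/1e3;b=(z-g[1])/1e3
        out.append(proj(c,t+ux*(a*np.cos(p)-b*np.sin(p))+np.array([0,0,a*np.sin(p)+b*np.cos(p)])))
    return np.array(out)
E
python3 - <<'E'
from leg import *
np.set_printoptions(precision=1,suppress=True,linewidth=200)
s=r.sense();print(s["tcp_pos"].round(4),s["gripper_width"]*87,s["wrist_force"])
c=r.capture("scene");np.savez("s8.npz",**c);t=s["tcp_pos"];ux=np.array([-.099,.995,0])
for ph in(25,30,35,40):print(ph,legpix(c,t,ux,ph).tolist())
u,v=legpix(c,t,ux,35)[1].astype(int)
im=c["pixels"].astype(int)
print(u-18,v-14)
for y in range(v-14,v+18):print(y,"".join("o" if im[y,x,0]>im[y,x,2]+35 else " .:-=+*#%@"[9-int(im[y,x].mean()*9.99/256)] for x in range(u-18,u+26)))
E
```

```text
[ 0.5 -0.3  0.1] 13.740667885372899 [-1.4  2.4  4. ]
25 [[157.9522546855808, 255.87162972640115], [163.5304884667765, 260.6111658125893], [167.55967715087587, 264.0345585772892], [171.46332508735412, 267.3512858763638], [174.31909390172743, 259.2212824677317], [154.43499952611572, 258.1309893815385], [163.14603346634172, 246.26129503552903]]
30 [[159.14720169293437, 254.47884711602714], [165.22953923336232, 258.4367456145862], [169.61612423260365, 261.29118407133086], [173.86066807794964, 264.05319351275057], [176.17661150596408, 255.96001435314358], [155.7204660559146, 257.0211152415067], [163.72910134962058, 244.6755215822719]]
35 [[160.26348684352396, 253.01365062908462], [166.8033049533288, 256.1704407677782], [171.51397091244763, 258.44429358703803], [176.06743958335275, 260.64226679605014], [177.83794832279068, 252.63018383537667], [156.95011991886776, 255.81949210945876], [164.2054843977735, 243.08320903990767]]
40 [[161.2941437931415, 251.48626501646396], [168.24311000525537, 253.82700471396313], [173.24374644154418, 255.51145501374685], [178.07374040997632, 257.1384248788301
[... 1004 characters left out ...]
==============
260 ++++++++++++++*++=====+*#####*+=============
261 ++++++++++++**+========+*####*+=============
262 +++++++++++**++======++*******+++===========
263 ++++++++++**+=======+***********+++=========
264 +++++++++*++=======++*************+++=======
265 =++++++**+========+*****************+=======
266 ===+++**+=======++****************##*=======
267 ===+***+======++*****************###*+======
268 =++****++====+**####************####*+======
269 +********+==++*####************#####*+======
270 **********+++######***********#######*======
271 **+++*******######***********########*++====
272 **++++****######***********###########**====
273 ******++*######***********############*+====
```

The leg slope in the scene image matches a tilt of 35°: tip seen at (175.5,261), predicted (176,260.6). Next I lift off the stand and go to the pre-insertion pose on the hole axis.

servo_tool([
  [0,0,0.4,0,8],
  [0,0,1.2,0,8],
  [0,0,2.1,-0.05,8],
  [0.3,0.2,3.0,-0.1,8],
  [0.9,0.8,3.5,-0.15,8],
])

```text
time_s: 19.07
tcp_pos: [0.4968, -0.3041, 0.2363]
ee_rot: [[-0.056, -0.998, 0.007], [-0.998, 0.056, -0.005], [0.005, -0.008, -1.0]]
wrist_force: [1.7, -1.2, -0.7]
gripper_width: 0.16
gripper_force: 30.0
```

servo_tool([
  [0.8,0.7,0,-0.04,8],
  [1.7,1.5,0,-0.08,8],
  [2.6,2.3,0,-0.124,8],
  [3.5,3.1,0,-0.124,8],
  [4.2,3.7,0,-0.124,8],
])

```text
time_s: 19.48
tcp_pos: [0.6246, -0.1892, 0.2325]
ee_rot: [[-0.173, -0.985, 0.004], [-0.985, 0.173, -0.002], [0.001, -0.005, -1.0]]
wrist_force: [-1.1, -0.0, -0.6]
gripper_width: 0.158
gripper_force: 30.0
```

servo_tool([
  [0.4,0.3,0,0,8],
  [0.55,0.4,-0.3,0,8],
  [0.55,0.4,-0.8,0,8],
  [0.55,0.4,-1.2,0,8],
  [0.55,0.4,-1.2,0,8],
])

```text
time_s: 19.9
tcp_pos: [0.6362, -0.179, 0.192]
ee_rot: [[-0.176, -0.984, -0.006], [-0.984, 0.176, 0.001], [0.0, 0.006, -1.0]]
wrist_force: [-1.2, 0.2, -1.7]
gripper_width: 0.157
gripper_force: 30.0
```

```bash
cat > chk.py <<'E'
from leg import *
import sys
np.set_printoptions(precision=1,suppress=True,linewidth=200)
s=r.sense();print(s["tcp_pos"].round(4),s["ee_rot"][:,1].round(4),s["gripper_width"]*87,s["wrist_force"],s["time_s"])
a=np.radians(80);dx=np.array([np.cos(a),np.sin(a),0]);dy=np.array([-np.sin(a),np.cos(a),0]);O=np.array([.6075,-.1168,.089]);Z=np.array([0,0,1]);A=np.radians(35);hz=-np.sin(A)*dx+np.cos(A)*Z
H=O-.042*dy;t=s["tcp_pos"]
d=t-H;tip=np.array([d@dx*1e3,d@dy*1e3,d[2]*1e3]);print("TCP rel hole dock mm",tip)
ty=s["ee_rot"][:,1];ux=np.array([ty[1],-ty[0],0])
def org(phi=35,g=(6,57)):
    p=np.radians(phi);return d-(ux*(g[0]*np.cos(p)-g[1]*np.sin(p))+Z*(g[0]*np.sin(p)+g[1]*np.cos(p)))/1e3
o=org();print("clip origin rel hole: along hz",o@hz*1e3,"perp x",o@(np.cos(A)*dx+np.sin(A)*Z)*1e3,"y",o@dy*1e3)
for n in sys.argv[1:]:
    c=r.capture(n);np.savez("k_"+n+".npz",**c);im=c["pixels"].astype(int)
    print(n,"hole opening",proj(c,H+.01*hz),"hole ctr",proj(c,H),"pin tip",proj(c,H-.026*dy),"leg",legpix(c,t,ux,35)[:5].tolist())
    u,v=(proj(c,H+.01*hz)/2+legpix(c,t,ux,35)[3]/2).astype(int)
    w,h=(30,22) if n!="wrist" else (50,34)
    print(u-w,v-h)
    for y in range(v-h,min(v+h,400)):print(y,"".join("o" if im[y,x,0]>im[y,x,2]+35 else "b" if im[y,x,2]>im[y,x,0]+25 else " .:-=+*#%@"[9-int(im[y,x].mean()*9.99/256)] for x in range(u-w,u+w)))
E
python3 chk.py scene wrist
```

```text
[ 0.6 -0.2  0.2] [-1.   0.2  0. ] 13.69985902798392 [-1.2  0.2 -1.7] 19.9
TCP rel hole dock mm [-56.3   2.9 103. ]
clip origin rel hole: along hz 59.67979881241845 perp x 6.987499556251834 y 2.858169234696023
scene hole opening [296.6 236.6] hole ctr [298.8 238.6] pin tip [308.1 244.6] leg [[280.7199047578544, 217.63961842937476], [285.85818492499243, 222.3080612882717], [289.5700496484773, 225.6805181800485], [293.16662634598873, 228.94822882520867], [296.16084976822185, 221.07315173374258]]
264 210
210 %@ooooooo@@@@@@@@@@@%oo*++*********#%%##******oooooooooooooo
211 %@%oooooo@@@@@@@@@@@%oo#+++*********##%%##**oooooooooooooooo
212 %@@%ooooo@@@@@@@@@@@%oo#**************#%%#oooooooooooooooooo
213 #%@@%ooo%@@@@@@@@@@@%o#*****************oooooooooooooooooooo
214 +##%%%ooo@@@@@@@@@@@%%#****************oooooooooooooooooooo%
215 =+***#ooo@@@@@@@@@@@%%#*********+***+ooooooooooooooooooooo%%
216 ===++*ooo@@@@@@@@@@@%####**********oooooooooooooooooooooo%@@
217 =====+ooo@@@@@@@@%%%%#######******ooooooooooooooooooooo%@@@@
218 =====+ooo@@@@@@%ooo%%%#######*oooooooooooooooooooooo%%%@@@@@
219 =====
[... 8998 characters left out ...]
##################################################################oooo
295 %%%@@@ooooo%####################################################################################oooo
296 %%%%@@ooooo%####################################################################################oooo
297 %%%%@@ooooo%####################################################################################oooo
298 %%%%@@#oooo%####################################################################################oooo
299 %%%%@@#oooo%####################################################################################oooo
300 %%%%@@#oooo%####################################################################################oooo
```

```bash
python3 - <<'E'
from h import *
a=np.load("s7.npz")["pixels"].astype(int);b=np.load("k_scene.npz")["pixels"].astype(int)
print("s7 grey");print("    "+" ".join("%3d"%x for x in range(286,314)))
for y in range(227,251):print(y," ".join("%3d"%a[y,x].mean() for x in range(286,314)))
print("now grey");print("    "+" ".join("%3d"%x for x in range(280,306)))
for y in range(216,242):print(y," ".join("%3d"%b[y,x].mean() if abs(b[y,x]-a[y,x]).mean()>6 else " . " for x in range(280,306)))
E
```

```text
s7 grey
    286 287 288 289 290 291 292 293 294 295 296 297 298 299 300 301 302 303 304 305 306 307 308 309 310 311 312 313
227  40  40  39  38  36  35  32  30  29  32  32  32  38  42  30  27  25  23  27  39  51  55  56  56  56  56  57  58
228  39  38  36  35  32  33  34  32  30  29  31  31  36  37  28  14  15  16  17  21  35  45  53  55  56  57  58  60
229  37  36  33  33  36  43  48  43  36  32  30  32  35  35  21  15  14  16  16  17  18  25  39  48  54  56  59  63
230  34  32  33  36  47  60  66  64  54  43  35  32  30  27  16  13  15  17  14  14  15  16  20  29  41  51  59  61
231  31  30  34  44  63  73  75  76  71  62  51  39  32  23  15  18  14  15  14  15  15  16  11  16  25  35  47  56
232  30  30  39  57  72  79  79  78  78  75  68  56  43  27  19  13  15  12  12  13  14  13  15  15  16  18  28  38
233  32  34  46  64  73  78  78  80  80  79  76  71  62  48  29  17  14  17  14  15  14  13  12  14  14  14  15  22
234  30  39  54  69  74  76  79  80  79  79  79  77  72  66  52  38  22  17  17  14  14  16  15  13  15  15  14  15
235  29  40  57  67  71  74  76  77  78  79  79 
[... 4032 characters left out ...]
 114 108  .   72  .   .   .   .   59  44  28  .   . 
236  .   .   .   .   .   .   .   .   .   73  91  99 104 107 101  .   .   .   .   .   71  70  64  47  34  21
237  .   .   .   .   .   .   .   .   .   65  80  89  96  98  90  .   .   .   .   65  70  71  69  65  55  44
238  .   .   .   .   .   .   .   .   .   .   68  77  85  86  .   .   .   .   62  67  72  74  72  71  71  65
239  .   .   .   .   .   .   .   .   .   .   .   61  72  75  .   .   .   .   64  70  72  74  75  76  78  74
240  .   .   .   .   .   .   .   .   .   .   .   .   .   64  .   .   .   67  68  71  72  74  78  79  80  78
241  .   .   .   .   .   .   .   .   .   .   .   .   .   .   .   .   .   70  68  70  71  73  78  81  81  80
```

servo_tool([
  [0.075,-0.015,-0.15,0,8],
  [0.075,-0.015,-0.3,0,8],
  [0.075,-0.015,-0.3,0,8],
  [0.075,-0.015,-0.3,0,8],
  [0.075,-0.015,-0.3,0,8],
])

```text
time_s: 20.42
tcp_pos: [0.6408, -0.179, 0.1867]
ee_rot: [[-0.174, -0.985, 0.001], [-0.985, 0.174, -0.0], [0.0, -0.001, -1.0]]
wrist_force: [0.3, -0.5, -0.3]
gripper_width: 0.161
gripper_force: 30.0
```

```bash
python3 chk.py; python3 chk.py | head -4
```

```text
[ 0.6 -0.2  0.2] [-1.   0.2 -0. ] 14.039653407323208 [ 0.3 -0.5 -0.3] 20.4167
TCP rel hole dock mm [-55.5  -1.6  97.7]
clip origin rel hole: along hz 54.89597965774165 perp x 4.612381176878542 y -1.59491714736257
[ 0.6 -0.2  0.2] [-1.   0.2 -0. ] 14.039653407323208 [ 0.3 -0.5 -0.3] 20.4167
TCP rel hole dock mm [-55.5  -1.6  97.7]
clip origin rel hole: along hz 54.89597965774165 perp x 4.612381176878542 y -1.59491714736257
```

servo_tool([
  [-0.03,0.006,-0.14,0,8],
  [-0.03,0.006,-0.28,0,8],
  [-0.03,0.006,-0.28,0,8],
  [-0.03,0.006,-0.28,0,8],
  [-0.03,0.006,-0.28,0,8],
])

```text
time_s: 20.83
tcp_pos: [0.6398, -0.1787, 0.178]
ee_rot: [[-0.174, -0.985, -0.0], [-0.985, 0.174, -0.0], [0.0, 0.0, -1.0]]
wrist_force: [-0.6, 0.1, -0.9]
gripper_width: 0.159
gripper_force: 30.0
```

```bash
python3 chk.py; python3 - <<'E'
from leg import *
np.set_printoptions(precision=1,suppress=True)
a=np.load("s7.npz")["pixels"].astype(int);c=r.capture("scene");b=c["pixels"].astype(int);s=r.sense();ty=s["ee_rot"][:,1];ux=np.array([ty[1],-ty[0],0])
for ph in(32,35,38):print(ph,legpix(c,s["tcp_pos"],ux,ph)[:5])
print("now grey");print("    "+" ".join("%3d"%x for x in range(280,304)))
for y in range(220,238):print(y," ".join("%3d"%b[y,x].mean() if abs(b[y,x]-a[y,x]).mean()>6 else " . " for x in range(280,304)))
E
```

```text
[ 0.6 -0.2  0.2] [-1.   0.2  0. ] 13.799051131181422 [-0.6  0.1 -0.9] 20.8333
TCP rel hole dock mm [-55.4  -0.6  89. ]
clip origin rel hole: along hz 47.66162619759728 perp x -0.2982668244495765 y -0.5964360861990684
32 [[282.  225.2]
 [286.7 230.1]
 [290.2 233.7]
 [293.5 237.1]
 [296.7 229.3]]
35 [[282.7 224.4]
 [287.8 228.9]
 [291.4 232.1]
 [295.  235.3]
 [297.9 227.5]]
38 [[283.4 223.6]
 [288.8 227.7]
 [292.6 230.6]
 [296.4 233.4]
 [299.1 225.6]]
now grey
    280 281 282 283 284 285 286 287 288 289 290 291 292 293 294 295 296 297 298 299 300 301 302 303
220  13  13  15  10  13  17  24  42  52  57  59  .   .   .   71  86  88  88  83  77  92  98 101 100
221  12  11  12  12  15  14  23  43  57  58  .   .   .   .   59  70  72  76  67  64  83  97  98  97
222  13  16  14  13  14  17  27  46  59  58  .   .   .   52  52  60  59  58  55  .   73  95  96  91
223  13  13  13  17  21  25  43  55  60  61  63  63  62  63  61  58  51  46  .   .   67  87  86  74
224  11  14  20  26  34  41  53  58  60  61  63  63  64  65  63  50  40  .   .   .   .   70  69  . 
225  18  24  30  40  49  54  .   .   
[... 562 characters left out ...]

231  .   .   .   .   .   .   .   .   44  54  .   60  66  .   .   .   .   .   .   .   .   .   .   . 
232  .   .   .   .   .   .   .   .   .   .   60  60  66  .   .   .   .   .   .   .   .   .   .   . 
233  .   .   .   .   .   .   .   .   .   .   .   .   66  65  .   89  .   65  56  .   .   .   .   . 
234  .   .   .   .   .   .   .   .   .   .   87  94  .   67  65  71  67  68  .   .   .   .   .   . 
235  .   .   .   .   .   .   .   .   .   78  97 104 101  84  69  62  68  69  .   .   .   58  45  27
236  .   .   .   .   .   .   .   .   .   72  91  99 102 100  85  68  .   .   .   .   70  70  64  48
237  .   .   .   .   .   .   .   .   .   65  81  89  96  97  89  .   .   .   .   65  70  71  69  64
```

The leg tip is seen at (295,235.4), and extending it along the leg lands on the hole at (296.9,237). Advancing along the hole axis.

servo_tool([
  [0.01,0.07,-0.1,0,8],
  [0.02,0.14,-0.2,0,8],
  [0.035,0.2,-0.29,0,8],
  [0.045,0.25,-0.37,0,8],
  [0.05,0.29,-0.42,0,8],
])

```text
time_s: 21.3
tcp_pos: [0.6411, -0.1697, 0.1648]
ee_rot: [[-0.174, -0.985, -0.001], [-0.985, 0.174, 0.0], [-0.0, 0.001, -1.0]]
wrist_force: [0.4, 0.9, -1.1]
gripper_width: 0.155
gripper_force: 30.0
```

servo_tool([
  [0,0,0,0,8],
  [0.01,0.035,-0.05,0,8],
  [0.01,0.07,-0.1,0,8],
  [0.01,0.07,-0.1,0,8],
  [0.01,0.07,-0.1,0,8],
])

```text
time_s: 21.72
tcp_pos: [0.6415, -0.1679, 0.1624]
ee_rot: [[-0.174, -0.985, -0.0], [-0.985, 0.174, 0.0], [0.0, 0.0, -1.0]]
wrist_force: [0.2, -0.5, -0.3]
gripper_width: 0.16
gripper_force: 30.0
```

```bash
python3 chk.py
```

```text
[ 0.6 -0.2  0.2] [-1.   0.2  0. ] 13.89613734186 [ 0.2 -0.5 -0.3] 21.7167
TCP rel hole dock mm [-44.4  -0.4  73.4]
clip origin rel hole: along hz 28.585586718789855 perp x -0.2745021789368838 y -0.3879321374732915
```

servo_tool([
  [0.012,0.068,-0.098,0,8],
  [0.024,0.136,-0.196,0,8],
  [0.036,0.204,-0.295,0,8],
  [0.048,0.272,-0.393,0,8],
  [0.05,0.283,-0.41,0,8],
])

```text
time_s: 22.13
tcp_pos: [0.6437, -0.1591, 0.1505]
ee_rot: [[-0.174, -0.985, 0.002], [-0.985, 0.174, -0.0], [0.0, -0.002, -1.0]]
wrist_force: [0.2, -0.8, 3.3]
gripper_width: 0.159
gripper_force: 30.0
```

```bash
python3 chk.py
```

```text
[ 0.6 -0.2  0.2] [-1.   0.2 -0. ] 13.861703718703586 [ 0.2 -0.8  3.3] 22.1333
TCP rel hole dock mm [-35.4  -1.   61.5]
clip origin rel hole: along hz 13.707666465858031 perp x 0.31859352929489504 y -1.0444736590169224
```

servo_tool([
  [0.008,0.047,-0.068,0,8],
  [0.016,0.094,-0.137,0,8],
  [0.025,0.141,-0.205,0,8],
  [0.033,0.188,-0.273,0,8],
  [0.033,0.188,-0.273,0,8],
])

```text
time_s: 22.55
tcp_pos: [0.6431, -0.1533, 0.1404]
ee_rot: [[-0.174, -0.985, -0.003], [-0.985, 0.174, 0.001], [-0.0, 0.003, -1.0]]
wrist_force: [0.6, 0.5, -1.2]
gripper_width: 0.162
gripper_force: 30.0
```

```bash
python3 chk.py
```

```text
[ 0.6 -0.2  0.1] [-1.   0.2  0. ] 14.133374054278185 [ 0.6  0.5 -1.2] 22.55
TCP rel hole dock mm [-29.7   0.6  51.4]
clip origin rel hole: along hz 2.1959313833989467 perp x -0.8533152015421277 y 0.5502263293544107
```

servo_tool([
  [0.004,0.02,-0.03,0,8],
  [0.008,0.042,-0.06,0,8],
  [0.008,0.042,-0.06,0,8],
  [0.008,0.042,-0.06,0,8],
  [0.008,0.042,-0.06,0,8],
])

```text
time_s: 22.97
tcp_pos: [0.6442, -0.1526, 0.1401]
ee_rot: [[-0.174, -0.985, -0.0], [-0.985, 0.174, -0.0], [0.0, 0.0, -1.0]]
wrist_force: [-0.3, -0.2, -0.2]
gripper_width: 0.16
gripper_force: 30.0
```

```bash
python3 chk.py; python3 - <<'E'
from leg import *
np.set_printoptions(precision=1,suppress=True)
a=np.load("s7.npz")["pixels"].astype(int);c=r.capture("scene");b=c["pixels"].astype(int);s=r.sense();ty=s["ee_rot"][:,1];ux=np.array([ty[1],-ty[0],0])
for ph in(35,):print(ph,legpix(c,s["tcp_pos"],ux,ph).tolist())
print("    "+" ".join("%3d"%x for x in range(286,314)))
for y in range(224,252):print(y," ".join("%3d"%b[y,x].mean() if abs(b[y,x]-a[y,x]).mean()>6 else " . " for x in range(286,314)))
E
```

```text
[ 0.6 -0.2  0.1] [-1.   0.2  0. ] 13.900143781383779 [-0.3 -0.2 -0.2] 22.9667
TCP rel hole dock mm [-28.9  -0.4  51.1]
clip origin rel hole: along hz 1.3885867231036266 perp x -0.33701775528921407 y -0.397932716400224
35 [[294.0014141833441, 234.49691263514018], [298.5854549089169, 238.56629308743112], [301.9036764162736, 241.511970612301], [305.12424163103134, 244.37095593002542], [307.9977579843145, 236.9671956147817], [290.8977286839205, 236.63778847052515], [298.9000380166049, 225.63694296444328]]
    286 287 288 289 290 291 292 293 294 295 296 297 298 299 300 301 302 303 304 305 306 307 308 309 310 311 312 313
224  52  25  14  15  11  14  13  11  11  11  13  15  29  .   .   63  42  19  13  13  15  16  22  16  12  15  12  15
225  49  25  15  16  12  13  12  14  12  13  13  18  33  .   .   .   35  17  15  13  14  15  10  14  13  14  13  22
226  49  24  16  14  12  15  13  13  14  12  12  19  34  44  .   .   34  22  17  12  14  12  13  13  13  18  28  41
227  52  23  15  14  14  14  13  12  13  13  16  19  34  44  39  .   .   .   .   15  12  14  14  15  20  34  48  . 
228  54  25  
[... 2069 characters left out ...]
   . 
246  .   .   .   .   .   .   .   .   .   .   .   .   .   71  94  77  .   .   64  64  66  63  .   .   .   .   .   . 
247  .   .   .   .   .   .   .   .   .   .   .   .   .   82 122 105  79  .   .   .   .   .   .   .   .   .   .   . 
248  .   .   .   .   .   .   .   .   .   .   .   .   .   76 116 112  .   .   .   .   .   .   .   .   .   .   .   . 
249  .   .   .   .   .   .   .   .   .   .   .   .   .   .   .   .   .   .   .   .   .   .   .   .   .   .   .   . 
250  .   .   .   .   .   .   .   .   .   .   .   .   .   .   .   .   .   .   .   .   .   .   .   .   .   .   .   . 
251  .   .   .   .   .   .   .   .   .   .   .   .   .   .   .   .   .   .   .   .   .   .   .   .   .   .   .   .
```

The bent leg's flare is seen at (306–309, 237) beyond the pin, as predicted for a seated clip, and the force is back near zero. I'll release and retreat.

servo_tool([
  [0,0,0,0,14],
  [0,0,0,0,20],
  [0,0,0,0,30],
  [0,0,0,0,36],
  [0,0,0,0,36],
])

```text
time_s: 23.43
tcp_pos: [0.6444, -0.1525, 0.1403]
ee_rot: [[-0.174, -0.985, 0.0], [-0.985, 0.174, -0.0], [-0.0, -0.0, -1.0]]
wrist_force: [0.1, -0.5, 0.2]
gripper_width: 0.362
gripper_force: 0.0
```

servo_tool([
  [0,0,0.2,0,36],
  [0,0,0.8,0,36],
  [-0.1,-0.6,1.8,0,36],
  [-0.2,-1.2,2.8,0,36],
  [-0.3,-1.8,3.6,0,36],
])

```text
time_s: 23.85
tcp_pos: [0.6357, -0.2071, 0.2513]
ee_rot: [[-0.173, -0.985, 0.003], [-0.985, 0.173, -0.001], [0.001, -0.003, -1.0]]
wrist_force: [-0.0, -0.2, -0.6]
gripper_width: 0.412
gripper_force: 0.0
```

servo_tool([
  [-0.3,-1.2,0.3,0,36],
  [-0.6,-2.4,0.6,0,36],
  [-0.9,-3.4,0.6,0,36],
  [-0.9,-3.4,0.6,0,36],
  [-0.9,-3.4,0.6,0,36],
])

```text
time_s: 24.27
tcp_pos: [0.6075, -0.3102, 0.2666]
ee_rot: [[-0.177, -0.984, 0.0], [-0.984, 0.177, 0.0], [-0.0, -0.0, -1.0]]
wrist_force: [0.2, -0.0, -1.3]
gripper_width: 0.413
gripper_force: 0.0
```

```bash
python3 - <<'E'
from leg import *
np.set_printoptions(precision=1,suppress=True)
c=r.capture("scene");b=c["pixels"].astype(int);s=r.sense();print(s["tcp_pos"].round(3),s["wrist_force"],s["time_s"])
a=np.radians(80);dx=np.array([np.cos(a),np.sin(a),0]);dy=np.array([-np.sin(a),np.cos(a),0]);H=np.array([.6075,-.1168,.089])-.042*dy
A=np.radians(35);x=np.cos(A)*dx+[0,0,np.sin(A)];z=-np.sin(A)*dx+[0,0,np.cos(A)]
m=((b[...,0]>b[...,2]*1.9)&(b[...,0]>60)&(b[...,1]<b[...,0]*.62)&(b[...,1]>b[...,0]*.25)).astype(np.uint8)
for y in range(200,248):print(y,"".join("O" if m[y,u] else "y" if b[y,u,0]>b[y,u,2]+40 else "b" if b[y,u,2]>b[y,u,0]+25 else " .:-=+*#%@"[9-int(b[y,u].mean()*9.99/256)] for u in range(260,316)))
def pr(X,Z,Y=0):return proj(c,H+(X*x+Z*z+Y*dy)/1e3).round(1).tolist()
print("tab faces y-7",[pr(X,Z,-7) for X,Z in((-7,24),(19,24),(19,62),(-7,62))],"y+7 top",pr(-7,62,7),pr(19,62,7),"flare",pr(15,-23),"tip",pr(0,-30))
E
```

```text
[ 0.6 -0.3  0.3] [0.1 0.4 0.6] 24.3167
200 *****************************************+======++*#####
201 ***************************************++=====++*#######
202 *********yOy***************************++===++*#########
203 *******yOOOOO****************************+++*###%%######
204 *******OOOOyOOO****************************#####%%%%####
205 ******#OyyyOyyOOy**********************#########%%%%%%##
206 ******#OOyOyyyyOOO********************############%%%%%#
207 ******#OOyOyyyyyOO#*****************################%%%y
208 ******##OOyOyyyyyO#**************######%##############yy
209 *******#OyOyOyyyyO#************#######%%%%##########yyyy
210 *******#OyOOOyyyOO%#*********##########%%%%%#######yyyyy
211 *******#OyOyyOOOyOO#********############%%@@%%###yyyyyyy
212 *******#OyyOOOOOOOO#*******###############%%%%#yyyyyyyyy
213 *******#OOyyOyOyyOO#******##################%yyyyyyyyyyy
214 *******##OOOOOOyOOO#******##################yyyyyyyyyyyy
215 ++++****#OyyOyyOyOO##***##*###############yyyyyyyyyyyyyy
216 ====++++*OOOOOOOOOOO#**#bbbbb##########yyyyyyyyyyyyyyyyy
217 ========+#OOyOOOOyOO
[... 1323 characters left out ...]
============+#b%%yyyy%%bbb%%%%OOOy#####***++++#%@@@@@@@
240 ==============#b%%yyyy%bbbbb%%%%%##*####***+=++*#%@@@@@@
241 ==============#bb%%#yy%%bbbbbbb%%##*#####**+==++*%@@@@@@
242 ==============*bbb%%%%%bbbbbbbbbb%#######**++==++#%@@@@@
243 ==============*%bb%%%%%bbbbbbb%bb%%%######*+++==+*%@@@@@
244 ==============*%bbbbb%bbbbbbbbbbbbb%%%####**+++++*#%@@@@
245 ==============*%bbbb%bbbbbbbbbbbbbbbb%%####***++*##@@@@@
246 ==============*%bbbbbbbbbbbbb%bb%bbb%%%#**###***##%@@@@@
247 ==============+#bbbbbbbbbbbbbbbbbbbbbb%*++++**###%%@@@@@
tab faces y-7 [[293.6, 238.3], [301.7, 227.3], [292.7, 218.8], [284.3, 230.2]] y+7 top [279.3, 226.9] [287.6, 215.6] flare [308.2, 237.0] tip [305.4, 244.4]
```

The tab looks slightly lower than the model predicts. I'll fit its tilt and depth by matching the outline of the tab.

```bash
python3 - <<'E'
from leg import *
from scipy.optimize import minimize
c=r.capture("scene");b=c["pixels"].astype(int)
m=((b[...,0]>b[...,2]*1.9)&(b[...,0]>60)&(b[...,1]<b[...,0]*.62)&(b[...,1]>b[...,0]*.25)).astype(np.uint8)
m=cv2.medianBlur(m*255,3);m[:,:279]=0;m[:,304:]=0;m[:220]=0;m[245:]=0
print("orange px",(m>0).sum(),"mean rgb",b[m>0].mean(0), "yellow",b[220,290])
a=np.radians(80);dx=np.array([np.cos(a),np.sin(a),0]);dy=np.array([-np.sin(a),np.cos(a),0]);H=np.array([.6075,-.1168,.089])-.042*dy
M=cv2.resize(m[210:250,270:310],None,fx=8,fy=8,interpolation=cv2.INTER_LINEAR)>127
def cost(q):
    A=np.radians(q[0]);x=np.cos(A)*dx+[0,0,np.sin(A)];z=-np.sin(A)*dx+[0,0,np.cos(A)]
    P=[proj(c,H+(X*x+(Z+q[1])*z+(Y+q[2])*dy+q[3]*x)/1e3) for X in(-7,19) for Y in(-7,7) for Z in(24,62)]
    P=((np.array(P)-[270,210]+.5)*8).astype(np.float32)
    I=np.zeros(M.shape,np.uint8);cv2.fillConvexPoly(I,cv2.convexHull(P).astype(np.int32),1);I=I>0
    return 1-(I&M).sum()/(I|M).sum()
for ph in(25,30,35,40,45,50):
    best=min((minimize(lambda p:cost([ph,*p]),[s0,0,0],method="Nelder-Mead",options=dict(initial_simplex=np.array([[s0,0,0],[s0+3,0,0],[s0,2,0],[s0,0,2]]))) for s0 in(-4,0,4)),key=lambda q:q.fun)
    print(ph,best.fun,best.x.round(1),"at zero",cost([ph,0,0,0]))
E
```

```text
orange px 207 mean rgb [101.09661836  56.71497585  27.25120773] yellow [144 119  45]
25 0.23259864674750452 [-108.1   79.9   14.5] at zero 0.7073350836888743
30 0.19847856154910093 [-106.3   77.6    7.9] at zero 0.6201142245225773
35 0.2446013289036545 [-13.8   4.5  -6.3] at zero 0.512986376555915
40 0.19233903830480847 [-20.1   9.   -3.2] at zero 0.3848525831755477
45 0.19205095229346558 [-15.4   4.6  -0.2] at zero 0.28544786662899124
50 0.0822354133487766 [-94.4  67.3 -11.8] at zero 0.40064794816414684
```

```bash
python3 - <<'E'
from leg import *
c=r.capture("scene");b=c["pixels"].astype(float);a0=np.load("s7.npz")["pixels"].astype(float)
m=((b[...,1]<b[...,0]*.7)&(b[...,0]>b[...,2]+30)&(np.abs(b-a0).mean(2)>5)).astype(np.uint8)
m[:,:276]=0;m[:,306:]=0;m[:208]=0;m[245:]=0
n,l,st,_=cv2.connectedComponentsWithStats(m);k=1+st[1:,4].argmax();m=(l==k).astype(np.uint8)*255;print(st[k])
a=np.radians(80);dx=np.array([np.cos(a),np.sin(a),0]);dy=np.array([-np.sin(a),np.cos(a),0]);H=np.array([.6075,-.1168,.089])-.042*dy
M=cv2.resize(m[200:250,265:315],None,fx=8,fy=8,interpolation=cv2.INTER_LINEAR)>127
def cost(q):
    A=np.radians(q[0]);x=np.cos(A)*dx+[0,0,np.sin(A)];z=-np.sin(A)*dx+[0,0,np.cos(A)]
    P=[proj(c,H+(X*x+(Z+q[1])*z+(Y+q[2])*dy+q[3]*x)/1e3) for X in(-7,19) for Y in(-7,7) for Z in(24,62)]
    P=((np.array(P)-[265,200]+.5)*8).astype(np.float32)
    I=np.zeros(M.shape,np.uint8);cv2.fillConvexPoly(I,cv2.convexHull(P).astype(np.int32),1);I=I>0
    return 1-(I&M).sum()/(I|M).sum()
for ph in(30,35,38,41,44,47,50,53,56):
    print(ph,*min((cost([ph,s,y,x]),s,y,x) for s in(-2,0,2,4,6,8) for y in(-3,-1.5,0,1.5) for x in(-2,0,2)))
E
```

```text
[280 223  21  17 234]
30 0.49077935316467425 -2 -1.5 -2
35 0.35175750090062274 -2 -1.5 -2
38 0.25075878814634955 -2 -1.5 -2
41 0.15366596392597798 -2 -3 -2
44 0.13394784434980456 -2 -3 0
47 0.14439729326757655 -2 -3 2
50 0.22189654236552137 -2 -3 2
53 0.3331657786267216 -2 -3 2
56 0.4303340213923813 -2 -3 2
```

servo_tool([
  [0,-0.5,0.3,0,36],
  [0,-1,0.5,0,36],
  [0,-1,0.5,0,36],
  [0,-1,0.5,0,36],
  [0,-1,0.5,0,36],
])

```text
time_s: 24.83
tcp_pos: [0.6085, -0.3372, 0.2806]
ee_rot: [[-0.173, -0.985, -0.001], [-0.985, 0.173, 0.001], [-0.001, 0.001, -1.0]]
wrist_force: [-0.3, 0.3, 0.2]
gripper_width: 0.415
gripper_force: 0.0
```

```bash
python3 - <<'E'
from leg import *
c=r.capture("scene");b=c["pixels"].astype(float);a0=np.load("s7.npz")["pixels"].astype(float)
for im in(a0,b):
    rm=(im[...,0]>3*im[...,1])&(im[...,0]>50);rm[:,:255]=0;rm[:,290:]=0;rm[:195]=0;rm[226:]=0
    v,u=np.nonzero(rm);print("red",len(u),u.mean().round(2),v.mean().round(2),[u[v==y].min() for y in range(204,219,2)])
m=((b[...,1]<b[...,0]*.7)&(b[...,0]>b[...,2]+30)&(np.abs(b-a0).mean(2)>5)).astype(np.uint8)
m[:,:276]=0;m[:,306:]=0;m[:208]=0;m[245:]=0
n,l,st,_=cv2.connectedComponentsWithStats(m);k=1+st[1:,4].argmax();m=(l==k).astype(np.uint8)*255;print(st[k])
a=np.radians(80);dx=np.array([np.cos(a),np.sin(a),0]);dy=np.array([-np.sin(a),np.cos(a),0]);H=np.array([.6075,-.1168,.089])-.042*dy
M=cv2.resize(m[200:250,265:315],None,fx=8,fy=8,interpolation=cv2.INTER_LINEAR)>127
def cost(q):
    A=np.radians(q[0]);x=np.cos(A)*dx+[0,0,np.sin(A)];z=-np.sin(A)*dx+[0,0,np.cos(A)]
    P=[proj(c,H+(X*x+(Z+q[1])*z+(Y+q[2])*dy+q[3]*x)/1e3) for X in(-7,19) for Y in(-7,7) for Z in(24,62)]
    P=((np.array(P)-[265,200]+.5)*8).astype(np.float32)
    I=np.zeros(M.shape,np.uint8);cv2.fillConvexPoly(I,cv2.convexHull(P).astype(np.int32),1);I=I>0
    return 1-(I&M).sum()/(I|M).sum()
for ph in(38,40,42,44,46,48,50):
    print(ph,*min((cost([ph,s,y,x]),s,y,x) for s in(-6,-4,-2,0,2,4) for y in(-4,-3,-2,-1,0) for x in(-2,-1,0,1,2)))
print("pin unchanged diff tip",np.abs(b-a0)[240:250,300:312].mean())
f=((np.abs(b-a0).mean(2)>6))
for y in range(222,250):print(y," ".join("%3d"%b[y,x].mean() if f[y,x] else " . " for x in range(292,314)))
E
```

```text
red 155 273.78 212.08 [np.int64(269), np.int64(269), np.int64(270), np.int64(270), np.int64(270), np.int64(271), np.int64(271), np.int64(271)]
red 154 272.55 212.45 [np.int64(268), np.int64(268), np.int64(268), np.int64(269), np.int64(269), np.int64(269), np.int64(270), np.int64(270)]
[280 223  21  17 235]
38 0.23790457123790454 -4 -1 -2
40 0.1739989539141047 -6 0 -2
42 0.14499587410114345 -6 0 -1
44 0.12338814622027683 -6 0 0
46 0.12609128727954533 -6 0 1
48 0.13859558017425422 -6 0 2
50 0.1897814268279152 -6 0 2
pin unchanged diff tip 8.730555555555556
222  68  64  64  65  63  60  54  .   .   .   .   .   .   .   .   .   .   .   .   .   .   . 
223  65  64  62  60  56  49  .   .   .   .   .   .   .   .   .   .   .   .   .   .   .   . 
224  70  67  61  53  44  .   .   .   .   .   .   .   .   .   .   .   .   .   .   .   .   . 
225  66  67  62  51  40  .   .   .   .   .   .   .   .   .   .   .   .   .   .   .   .   . 
226  56  61  62  58  52  42  .   .   .   .   .   .   .   .   .   .   .   .   .   .   .   . 
227  50  51  56  59  59  54  52  .   .   .   .   .   .   .   .   .   .   .   . 
[... 1335 characters left out ...]
7  73  79  93  .   .   .   .   .   .   .   .   .   .   . 
243  .   .   .   .   .   .   61  65  68  74  86  .   .   .   .   .   .   .   .   .   .   . 
244  .   .   .   .   .   .   .   59  65  69  .   .   .   .   .   .   .   .   .   .   .   . 
245  .   .   .   .   .   .   .   .   .   .   .   .   .   .   .   .   87  .   .   .   .   . 
246  .   .   .   .   .   .   .   71  91  72  .   .   .   .   .   .   .   .   46  .   .   . 
247  .   .   .   .   .   .   41  83 124 108  96  .   .   .   .   .   .   .   33  .   .   . 
248  .   .   .   .   .   .   .   85 135 139 128  95  .   .   .   .   .   .   .   .   .   . 
249  .   .   .   .   .   .   .   77 126 140 135 115 107  92  .   .   .   .   .   .   .   .
```

The picture fit puts the clip about 9° further over than 35°, which is within the 17° limit. The red head has shifted by about 1 px; the keepers limit pin roll to about 0.1 rad, also within tolerance. The arm is clear, so I'm handing in.

```bash
python3 -c "
from station import r
print(r.finish_job())"
```

```text
the job is handed in; nothing more can be done
None
```

I handed the job in at about 25 s, but no verdict came back: the bar is down, the pin is home, and the clip is snapped over it and released about 9° past its nominal 35° lean (limit 17°). The bystanders were never approached.

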